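Show a guide pillar's collar to the inspection camera

TASK

Pick the long collared guide pillar out of the parts tray and present it in the air to the inspection camera: pillar level and in line with the lens axis, collar end towards the lens, with the middle of its collar face at the camera's focus point, 80 mm straight in front of the lens. Finish while still holding it there, still, in the gripper and touching nothing else; do not touch the camera or its stand, and leave the other parts in the tray.

Things in the scene. Friction and masses are not known exactly. Their poses are not given: they have to be found in the camera images.
- pillar: The part wanted: steel guide pillar lying in the tray, 110 mm long, shank 22 mm diameter, with a collar 30 mm in diameter and 8 mm long at one end; about 0.33 kg. Origin on its axis at mid-length; x axis along it towards the collar. It lies with the axis about 13 mm above the tray floor, rising 2 degrees to the collar. Centre of mass 3 mm from the origin towards the collar. It can roll.
- pillar_collar (a point): centre of the pillar's flat collar end face, on the axis, 55 mm from the pillar's origin (its +x end)
- pillar_tail (a point): centre of the pillar's plain end face, on the axis, 55 mm from the origin the other way
- tray: Fixed open plastic parts tray, outside 250 (its x) by 290 (its y) by 40 mm high, walls and floor 5 mm thick; origin at the centre of its underside, z up. The pins lie in three lanes roughly along the tray's x, about 75 mm apart; which pin is in which lane changes.
- camera_lens (a point): Centre of the lens front (38 mm diameter) of the inspection camera, which looks level along this point's -x axis; z up. The camera is a 50 by 50 mm grey box with a black lens 40 mm long, reaching 112 mm behind the lens front, on a 276 mm tall post 134 mm behind the lens front, on a fixed 130 by 110 mm foot. The lens is 155 to 225 mm above the bench.
- camera_focus (a point): the camera's focus point, in empty air on the lens axis 80 mm in front of the lens; same axes as camera_lens: x points back towards the lens, z up
- plain_pin: Other part in the tray: straight steel pin without collar, 110 mm long, 22 mm diameter, lying; origin on the axis at mid-length, x along it
- short_pillar: Other part in the tray: short collared pillar, 70 mm long, shank 22 mm, collar 30 mm diameter, lying; origin on the axis at mid-length, x along it towards the collar
- ejector_pin: Other part in the tray: thin headed pin, 90 mm long, 8 mm diameter, head 14 mm, lying across the -x end of the tray; origin on the axis at mid-length, x along it towards the head
- bush_a: Other part in the tray: steel guide bush standing upright near the tray's +x end, ring of 34 mm outside and 23 mm inside diameter, 30 mm tall; origin at the centre of its underside
- bush_b: Other part in the tray: a second guide bush like bush_a

How it is judged:
By the outcome, as a careful person would: the job done as asked, in the order asked, and still so for the second after the job is handed in, while the arm keeps its last pose, push and grip.
It also fails if it takes over 35 s, if anything falls off the work surface, if the arm or the gripper's body presses on something with over 40 N, if the wrist force passes 120 N, or if a joint passes its speed limit or range.

ROBOT

A 6-joint arm with a two-finger parallel gripper is mounted at the origin on the work surface. World frame = base frame: x ahead of the robot, y to its left, z up, the work surface at z = 0. Lengths are in mm, angles in rad, forces in N, time in s.
With the tool pointing down it reaches from about 350 to 850 mm from the base axis. Payload 8.1 kg.
Tool frame: the origin (TCP) lies at the very end of the fingers, on their centre line; the grasp point (between the pads) lies ctrl.grip_depth behind it (ctrl.grip_depth is the distance from the TCP to the grasp point, in mm); y points along the fingers, z is the direction in which the jaws open and shut, and the axes are right-handed (so a half turn about y gives the same grasp; the last joint's range is limited). The gripper opens to 93 mm and grips with 3 to 60 N. Pads are 15 mm wide; open, the fingers measure 128 mm over their backs; the gripper's body (75 mm by 188 mm) begins 65 mm behind the grasp point.
Start: joints at [-1.224, 0.13, 1.488, -0, 1.523, -0.085], TCP at [251.123, -544.924, 181.535] pointing down, gripper open.
Joint ranges: [-2.96, 2.96], [-0.89, 2.26], [0.02, 2.5], [-1.34, 4.48], [0, 2.73], [-2.66, 2.66]. Speed limits (rad/s): [2.39, 2.39, 2.79, 3.14, 3.14, 3.14].

INTERFACE

Orientations are given as a unit quaternion [x, y, z, w].
In Python, from station import sensors, optics, ctrl gives the robot as it stands.
- The arm moves only by the tool arm_command, never from a script. Its argument "increments" is a list of rows, each a list of 3 entries, a list of its own where there are three numbers: the shift along the tool's x, y, z in cm, then the turn, a rotation vector about the tool's x, y, z in degrees, then the closure, from -1 (fully open) to 1 (shut). In form: [[[tx, ty, tz], [ax, ay, az], claw], ...]. A call has 1 to 20 rows; each row shifts and turns the pose as measured when the row begins, along the tool's axes as they then stand; what a row does not reach is not made up. A row lasts 1/12 s, in which the tool goes at most 41.7 mm and 7.16 degrees, less where a joint would pass 70% of its speed; a pose out of reach is approached as far as the arm can. A call is refused whole if a number of a shift passes 4.17 or a number of a turn 7.16, either way. A call with a gripper value outside its range is refused whole. The fingers move at their own pace and stop on an object; "grip_force" is the grip in N (left out, the last holds). Time passes only in rows, so rows that do not move let the fingers close. It gives the time, the measured TCP pose, the force and the opening at its end, in the units of the state.
- sensors.sense(): the state, without advancing time (a new reading comes with each control period).
- optics.snapshot(name): name is "side" or "top"; returns the picture (400x640x3 uint8, red, green, blue); there is no depth.
- optics.get_calibration(name): a dict with "fx", "fy", "cx", "cy" (pixels), "origin" and "orientation" of the camera in the world. Camera axes: x right, y up, looking along -z (the intrinsics and any distortion apply to the point x, -y, -z); pixel columns grow to the right and rows downward; lengths in mm; the calibration is good to about 2 mm. A picture is of the moment at which its call begins. get_calibration takes no time and is no camera call.
- ctrl.close_job(): hands the job in, once; it reports no verdict.
Trained networks look in the newest picture that a camera, given by its name, has taken for a name from the list of things; names that differ only in an ending like _2 or _b are one class to them, and where a whole thing is asked for, a point or a joint stands for the part that bears it (a point fixed in the world has none). Each returns a list of dicts, best first, with "p" (0 to 1); they miss things now and then, are a little off and sometimes report something else, mostly with a low value. They report only what shows in the picture. A call takes as long as a camera call.
- optics.look_for(camera, name): "position" ([row, column] in pixels, amid what is visible of it).
The state is a dict: "time_s": time; "qpos": joint angles; "dq": joint speeds; "joint_torque": joint torques, N m; "tcp_pos": TCP position; "tool_rot": TCP orientation; "ft_force": force on the tool from outside, world axes, zero at the start; "wrist_torque": the same for the moment, N m; "finger_gap": opening from 0.0 (shut) to 1.0 (fully open).
Only numpy, scipy, OpenCV 4.12 (cv2) and the standard library are available. Lean on these libraries where they do the work, as an engineer would, in place of code of your own. Each camera call takes 0.05 s, during which the arm holds its last target.

## Working session

There is one attempt and no reset: what is moved stays moved. The work goes in short steps, Python scripts to look and compute and a tool call to move; the robot and the scene stay as the last step left them, time stands still between calls to the robot, and variables do not carry over. Pictures are saved under pics/ and viewed, and the job is handed in when it is done.

Besides the shell and the picture viewer there is one more tool, called after "Call:" as name(argument=value, ...) on one line, values as JSON. arm_command: Moves the arm, as the interface text tells. Its arguments: {"type":"object","properties":{"increments":{"type":"array","items":{"type":"array"}},"grip_force":{"type":"number"}},"required":["increments"]}

```bash
ls; mkdir -p pics
python3 - <<'E'
from station import sensors, optics, ctrl
import cv2
print(sensors.sense()); print(ctrl.grip_depth)
for n in ("top","side"):
    im=optics.snapshot(n); cv2.imwrite(f"pics/{n}0.png",im[:,:,::-1]); print(n,optics.get_calibration(n))
    for t in ("pillar","pillar_collar","pillar_tail","tray","camera_lens","plain_pin","short_pillar","ejector_pin","bush_a"):
        print(t,[(round(d["p"],2),[round(v,1) for v in d["position"]]) for d in optics.look_for(n,t)][:3])
print(sensors.sense()["time_s"])
E
```

```text
pics
{'time_s': 0.0, 'qpos': array([-1.22441211e+00,  1.31147019e-01,  1.48924703e+00,  9.22331879e-06,
        1.52298529e+00, -8.53987889e-02]), 'dq': array([ 0.00041869,  0.00138744,  0.00094102, -0.00076629, -0.00090823,
       -0.00104387]), 'joint_torque': array([ 1.05697272e-03, -5.59848368e+01, -4.91760635e+01,  7.68473209e-02,
        3.51317727e-02, -1.49191656e-04]), 'tcp_pos': array([ 250.90891719, -544.33949609,  180.5136563 ]), 'tool_rot': array([-0.15155398,  0.69131837, -0.69006488,  0.15139604]), 'ft_force': array([ 0.01756475,  0.65374757, -0.15814003]), 'wrist_torque': array([ 0.04553322, -0.01975142,  0.03528033]), 'finger_gap': 0.9967312548002829}
18.8
top {'fx': 364.4268406765935, 'fy': 364.4268406765935, 'cx': 325.2583270854489, 'cy': 199.57173676205164, 'origin': array([ 394.44177279,  -43.49897492, 1023.7823632 ]), 'orientation': array([-0.05544271,  0.04058255,  0.71316816, -0.69761762])}
pillar [(0.73, [196.6, 256.1])]
pillar_collar [(0.57, [196.0, 256.6])]
pillar_tail [(0.76, [194.8, 255.3])]
tray [(0.68, [212.6, 267.5])]
camera_lens [(0.9, [193.1, 505.8])
[... 152 characters left out ...]
 [197.0, 257.1])]
side {'fx': 374.07473061637586, 'fy': 374.07473061637586, 'cx': 315.88784524057553, 'cy': 206.9548238610963, 'origin': array([173.89676833, 387.54299482, 634.21151768]), 'orientation': array([-0.13319733,  0.38604517,  0.85687775, -0.31462376])}
pillar [(0.69, [298.3, 233.1])]
pillar_collar [(0.75, [303.3, 232.8])]
pillar_tail [(0.8, [301.1, 236.1]), (0.61, [105.5, 421.4]), (0.42, [367.3, 266.6])]
tray [(0.7, [326.0, 272.0])]
camera_lens [(0.69, [105.8, 418.5]), (0.5, [323.1, 269.5])]
plain_pin [(0.73, [325.0, 267.8])]
short_pillar [(0.83, [319.9, 311.4]), (0.41, [103.6, 421.5])]
ejector_pin [(0.5, [367.1, 264.1])]
bush_a [(0.73, [270.0, 260.2]), (0.69, [271.4, 292.5])]
1.0
```

View images.

View pics/top0.png

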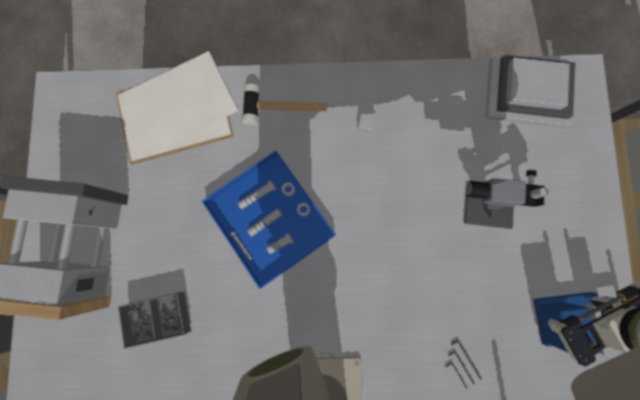

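View pics/side0.png

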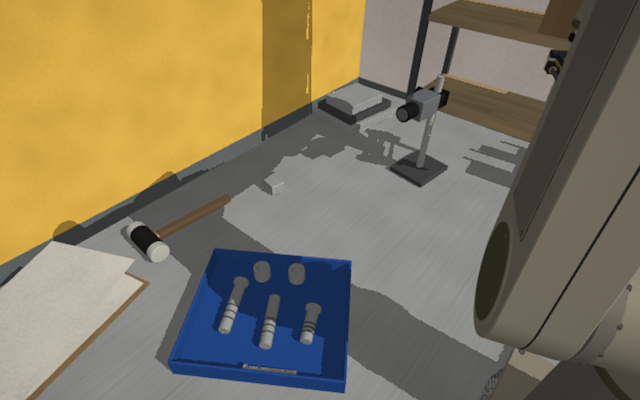

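Run:
```python
import cv2
a=cv2.imread("pics/top0.png")[140:300,190:350]; cv2.imwrite("pics/t1.png",cv2.resize(a,None,fx=3.7,fy=3.7,interpolation=2))
a=cv2.imread("pics/side0.png")[240:400,170:370]; cv2.imwrite("pics/s1.png",cv2.resize(a,None,fx=3.7,fy=3.7,interpolation=2))
a=cv2.imread("pics/side0.png")[20:180,350:510]; b=cv2.imread("pics/top0.png")[120:280,460:620]; cv2.imwrite("pics/c1.png",cv2.resize(cv2.hconcat([a,b]),None,fx=2.5,fy=2.5,interpolation=2))
```

```text
(no output)
```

View pics/t1.png

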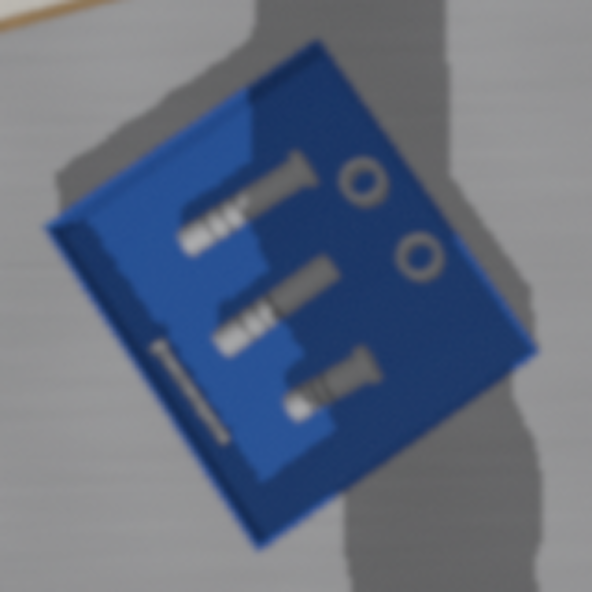

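View pics/s1.png

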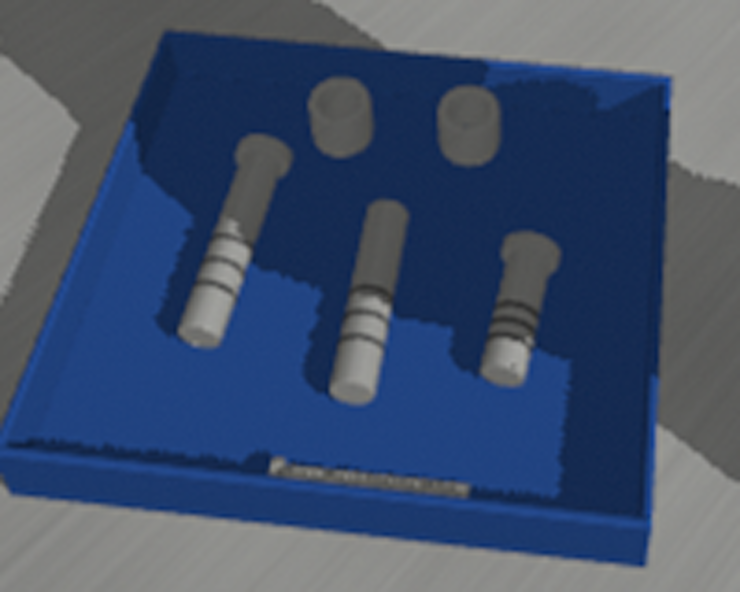

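View pics/c1.png

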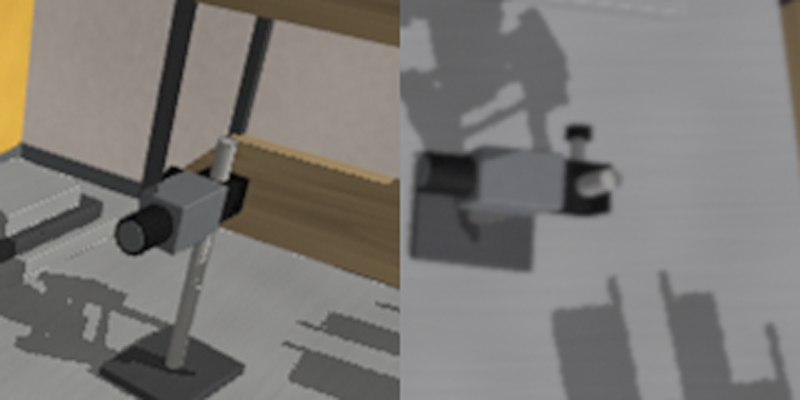

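```bash
cat > h.py <<'E'
import numpy as np, cv2
from scipy.spatial.transform import Rotation as R
from scipy.optimize import least_squares
from station import sensors, optics, ctrl
C={n:optics.get_calibration(n) for n in("top","side")}
def proj(n,P):
    c=C[n];p=R.from_quat(c["orientation"]).inv().apply(np.atleast_2d(P)-c["origin"])
    return np.c_[c["cx"]+c["fx"]*p[:,0]/-p[:,2], c["cy"]-c["fy"]*p[:,1]/-p[:,2]]  # col,row
def ray(n,uv):
    c=C[n];d=np.array([(uv[0]-c["cx"])/c["fx"],-(uv[1]-c["cy"])/c["fy"],-1]);d=R.from_quat(c["orientation"]).apply(d)
    return c["origin"],d/np.linalg.norm(d)
def onz(n,uv,z):
    o,d=ray(n,uv);return o+d*(z-o[2])/d[2]
def tri(a,b):
    o1,d1=ray("top",a);o2,d2=ray("side",b)
    s=np.linalg.lstsq(np.c_[d1,-d2],o2-o1,rcond=None)[0]
    p,q=o1+s[0]*d1,o2+s[1]*d2
    return (p+q)/2,np.linalg.norm(p-q)
E
python3 - <<'E'
from h import *
np.set_printoptions(precision=1,suppress=True)
T=lambda x,y:(190+x/3.7,140+y/3.7); S=lambda x,y:(170+x/3.7,240+y/3.7)
print("collar",*tri(T(305,168),S(265,158)),"tail",*tri(T(190,242),S(200,332)))
for uv in (T(305,168),T(190,242)): print(onz("top",uv,18))
for uv in (S(265,158),S(200,335)): print(onz("side",uv,18))
# tray rim corners z=40
tc=[T(318,42),T(45,228),T(262,548),T(537,352)]; sc=[S(168,35),S(5,440),S(645,520),S(672,78)]
for a,b in zip(tc,sc): print("rim",onz("top",a,40),onz("side",b,40),*tri(a,b))
print("lens",*tri((466,188),(402.8,114)))
a=cv2.imread("pics/side0.png")[80:200,380:460]; b=cv2.imread("pics/top0.png")[160:240,455:555]
cv2.imwrite("pics/c2.png",cv2.resize(a,None,fx=5,fy=5,interpolation=2));cv2.imwrite("pics/c3.png",cv2.resize(b,None,fx=7,fy=7,interpolation=2))
E
```

```text
collar [576.8 124.7  15.7] 1.1465137849274554 tail [523.2 213.5  12.6] 3.200933761633956
[575.9 123.9  18. ]
[521.3 211.1  18. ]
[575.8 125.9  18. ]
[520.4 217.   18. ]
rim [667.9 110.3  40. ] [667.7 113.6  40. ] [669.7 111.6  36.5] 1.953428352499929
rim [531.5 313.7  40. ] [533.6 311.4  40. ] [530.8 312.   44.6] 0.13539626970841814
rim [296.7 151.4  40. ] [297.5 156.8  40. ] [297.5 153.4  33.4] 3.300114818884707
rim [432.1 -48.7  40. ] [431.3 -47.7  40. ] [432.1 -48.8  38.5] 0.2535560105939972
lens [ 519.5 -339.3  225.9] 5.758846434881243
```

View pics/c2.png

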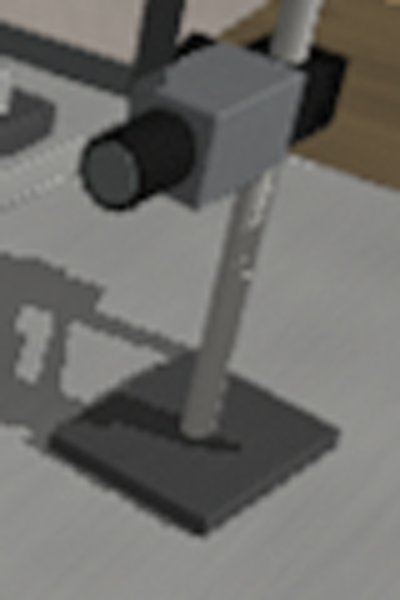

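View pics/c3.png

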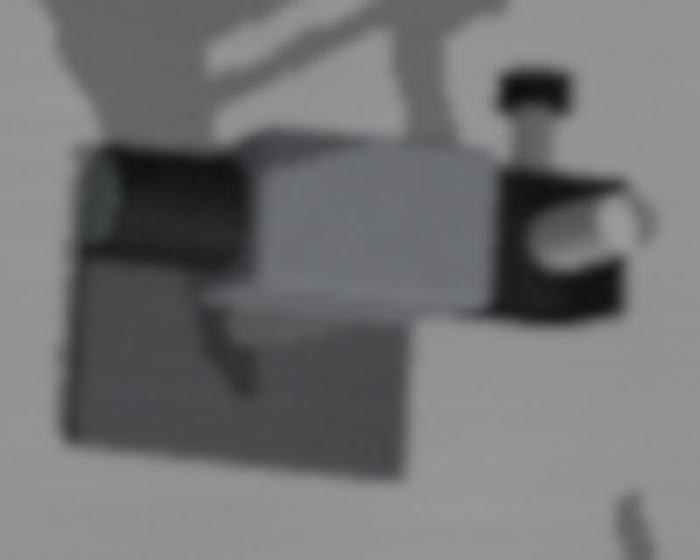

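```bash
cat > fit.py <<'E'
from h import *
np.set_printoptions(precision=2,suppress=True)
S=lambda x,y:(380+x/5,80+y/5); T=lambda x,y:(455+x/7,160+y/7)
# local: x back, y , z up   (lens frame)
obs=[("side",(0,0,0),S(114,174)),
("side",(40,25,25),S(133,85)),("side",(40,-25,25),S(213,108)),("side",(40,-25,-25),S(196,209)),
("side",(112,-25,25),S(303,68)),("side",(112,25,25),S(218,38)),("side",(112,-25,-25),S(295,146)),
("top",(0,0,0),T(98,202)),
("top",(112,25,25),T(497,162)),("top",(112,-25,25),T(493,308)),
]
def pts(v,L):
    return np.array(v[:3])+R.from_euler("z",v[3]).apply(np.array(L,float))
if __name__=="__main__":
    for sg in (1,-1):
        def res(v):
            o=[]
            for n,l,uv in obs:
                l=(l[0],sg*l[1],l[2]); o.append(proj(n,pts(v,[l]))[0]-uv)
            return np.ravel(o)
        r=least_squares(res,[519,-339,200,-1.57],loss="soft_l1",f_scale=1.)
        print(sg,r.x,r.cost);print(res(r.x).reshape(-1,2))
E
cat > ov.py <<'E'
import sys
from fit import *
def ov(v,sfx):
    th=np.linspace(0,2*np.pi,40)
    def draw(n,im,L,off,s):
        p=((proj(n,pts(v,L))+.5-off)*s).astype(int)
        cv2.polylines(im,[p.reshape(-1,1,2)],False,(0,255,255),1)
    for n,off,s,w in(("side",(380,80),5,(80,120)),("top",(455,160),7,(100,80))):
        im=cv2.imread(f"pics/{n}0.png")[off[1]:off[1]+w[1],off[0]:off[0]+w[0]];im=cv2.resize(im,None,fx=s,fy=s,interpolation=2)
        for x in(0,40):draw(n,im,[(x,19*np.cos(t),19*np.sin(t)) for t in th],off,s)
        for x in(40,112):draw(n,im,[(x,a,b) for a,b in((25,25),(25,-25),(-25,-25),(-25,25),(25,25))],off,s)
        for a in(25,-25):
            for b in(25,-25):draw(n,im,[(40,a,b),(112,a,b)],off,s)
        draw(n,im,[(134,0,276-v[2]),(134,0,-v[2])],off,s)
        cv2.imwrite(f"pics/ov_{n}{sfx}.png",im)
if __name__=="__main__": ov([float(a) for a in sys.argv[2:]],sys.argv[1])
E
python3 fit.py
```

```text
1 [ 520.1  -344.86  222.33   -1.7 ] 9.062479262725281
[[-0.51 -0.47]
 [-0.55 -1.64]
 [ 1.21  1.15]
 [ 0.23  0.64]
 [ 1.04  0.03]
 [ 0.47 -0.79]
 [-2.21  3.66]
 [-0.41  0.25]
 [ 0.34 -2.  ]
 [ 0.07  0.21]]
-1 [ 519.96 -347.72  221.1    -2.1 ] 145.79179537499587
[[ 0.08 -0.42]
 [19.43  9.64]
 [-8.24 -4.44]
 [-8.76 -5.25]
 [ 0.01 -0.65]
 [29.5  14.46]
 [-3.17  2.9 ]
 [ 0.7   0.37]
 [-8.96 39.59]
 [ 1.68 -1.85]]
```

```bash
python3 ov.py A 520.1 -344.86 222.33 -1.70
```

```text
(no output)
```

View pics/ov_sideA.png

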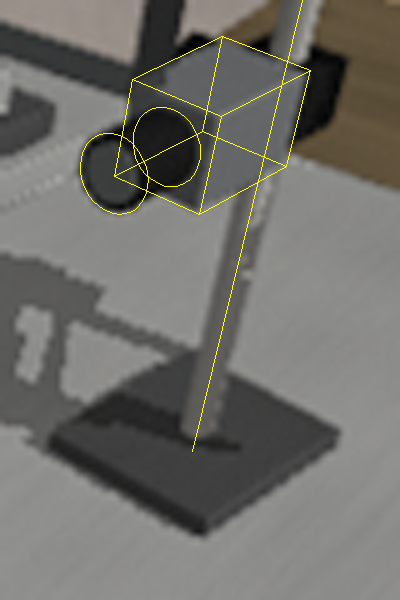

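View pics/ov_topA.png

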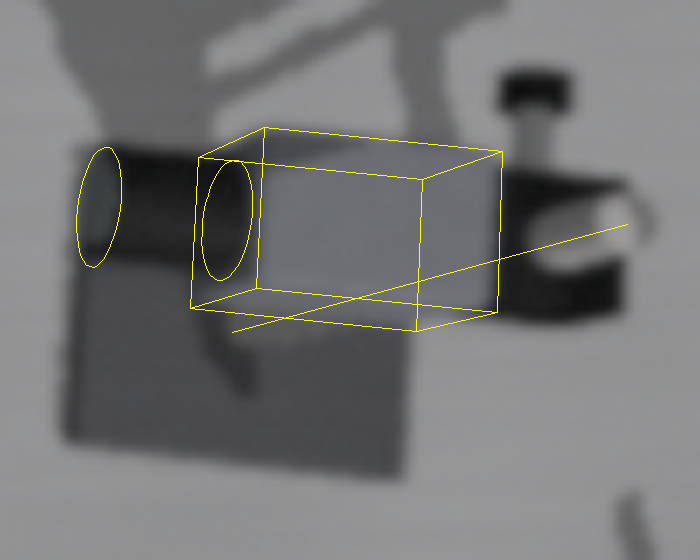

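```bash
cat >> h.py <<'E'
def tgt(yawjaw,p,tilt=0.):
    # tool y down, tool z along jaw heading yawjaw(deg); tilt = rotation about tool z (deg)
    z=np.array([np.cos(np.radians(yawjaw)),np.sin(np.radians(yawjaw)),0]);y=np.array([0,0,-1.]);x=np.cross(y,z)
    return np.array(p,float),R.from_matrix(np.c_[x,y,z])*R.from_euler("z",tilt,degrees=True)
def plan(p1,R1,N,p0=None,R0=None):
    s=sensors.sense()
    if p0 is None:p0,R0=s["tcp_pos"],R.from_quat(s["tool_rot"])
    rv=(R0.inv()*R1).as_rotvec();st=R.from_rotvec(rv/N)
    A=np.zeros((3,3));Q=R0
    for k in range(N):A+=Q.as_matrix();Q=Q*st
    d=np.linalg.solve(A,p1-p0)
    print("N",N,"shift cm",np.round(d/10,3),"rot deg",np.round(np.degrees(rv/N),3),"total rot",np.round(np.degrees(rv),2),"dist",np.round(np.linalg.norm(p1-p0),1))
    p=p0;Q=R0;o=[]
    for k in range(N):p=p+Q.apply(d);Q=Q*st;o.append(p)
    return np.array(o)
E
python3 - <<'E'
from h import *
np.set_printoptions(precision=1,suppress=True)
s=sensors.sense();print(R.from_quat(s["tool_rot"]).as_matrix())
# pillar: refine in plane height: network & manual
for j in(31.2,211.2):
    print(plan(*tgt(j,[552,168,150]),25)[::4])
for n,u in(("top",(256.1,196.6)),("side",(233.1,298.3))):print(onz(n,u,18))
E
```

```text
[[-0.9  0.   0.4]
 [-0.4 -0.  -0.9]
 [ 0.  -1.   0. ]]
N 25 shift cm [-3.5  0.1  0.2] rot deg [-0.  -3.9  0. ] total rot [ -0.  -96.5   0. ] dist 774.5
[[ 283.8 -532.5  180.3]
 [ 403.9 -461.9  175.2]
 [ 500.8 -361.8  170.2]
 [ 567.7 -239.6  165.1]
 [ 599.6 -104.   160.1]
 [ 594.2   35.2  155. ]
 [ 552.   168.   150. ]]
N 25 shift cm [-0.4  0.1 -3.4] rot deg [-0.   3.3 -0. ] total rot [-0.  83.5 -0. ] dist 774.5
[[ 241.1 -512.6  180.3]
 [ 220.3 -379.   175.2]
 [ 230.9 -244.2  170.2]
 [ 272.4 -115.6  165.1]
 [ 342.5    0.   160.1]
 [ 437.4   96.3  155. ]
 [ 552.   168.   150. ]]
[545.2 169.8  18. ]
[560.4 161.4  18. ]
```

```bash
cat > pv.py <<'E'
from h import *
th=np.linspace(0,2*np.pi,33)
def rings(c,yaw,el):
    D=R.from_euler("zy",[yaw,-el],degrees=True)
    o=[]
    for x,r in((-55,11),(47,11),(47,15),(55,15)):
        o.append(np.array(c)+D.apply(np.c_[np.full(33,x),r*np.cos(th),r*np.sin(th)]))
    return o
def hull(n,c,yaw,el):
    p=rings(c,yaw,el);H=[]
    for a in(p[:2],p[2:]):
        H.append(cv2.convexHull(proj(n,np.vstack(a)).astype(np.float32))[:,0])
    return H
def ovp(n,src,out,box,s,c,yaw,el):
    x0,y0,x1,y1=box
    im=cv2.resize(cv2.imread(src)[y0:y1,x0:x1],None,fx=s,fy=s,interpolation=2)
    for h in hull(n,c,yaw,el):
        cv2.polylines(im,[((h+.5-(x0,y0))*s).astype(int).reshape(-1,1,2)],True,(0,255,255),1)
    return im
E
python3 - <<'E'
from pv import *
a=ovp("top","pics/top0.png",0,(230,170,285,220),7,(550,169,18),-58.8,2)
b=ovp("side","pics/side0.png",0,(205,265,260,345),7,(550,169,18),-58.8,2)
cv2.imwrite("pics/p1.png",cv2.hconcat([cv2.copyMakeBorder(a,0,560-350,0,0,0),b]))
E
```

```text
(no output)
```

View pics/p1.png

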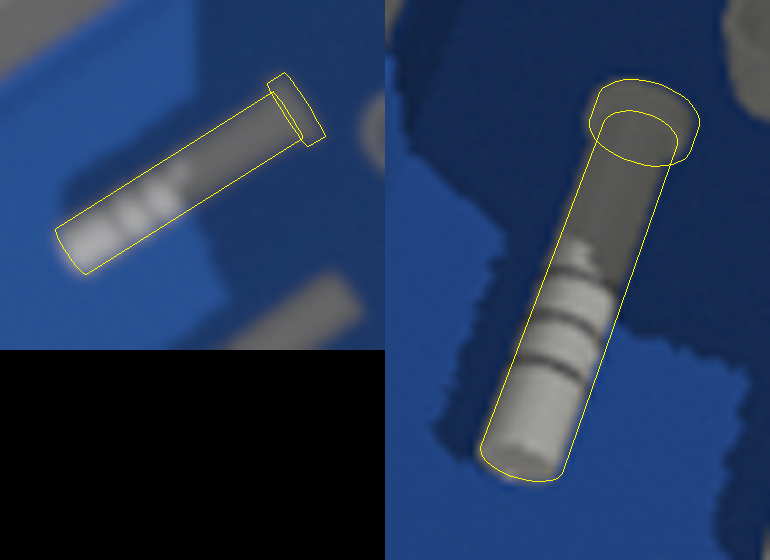

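Call:
arm_command(increments=[[[0,0,0],[0,0,0],0]], grip_force=40)

```text
time_s: 1.08
tcp_pos: [251.1, -544.9, 181.5]
tool_rot: [-0.151, 0.691, -0.691, 0.151]
ft_force: [0.3, -0.0, -0.3]
finger_gap: 0.964
```

Run:
```python
from h import *
np.set_printoptions(precision=1,suppress=True)
s=sensors.sense();R0=R.from_quat(s["tool_rot"]);v=np.array([400,-150,260.])
plan(v,R0,14)
print(plan(*tgt(31.2,[551.5,166.5,120]),25,v,R0)[::4])
```

```text
N 14 shift cm [-2.1 -0.6 -2.1] rot deg [0. 0. 0.] total rot [0. 0. 0.] dist 429.3
N 25 shift cm [-1.6  0.6  0.2] rot deg [ 0.  -3.9 -0. ] total rot [  0.  -96.5  -0. ] dist 377.8
[[ 415.1 -145.1  254.4]
 [ 471.  -115.6  232. ]
 [ 517.   -72.4  209.6]
 [ 549.9  -18.5  187.2]
 [ 567.2   42.3  164.8]
 [ 567.8  105.5  142.4]
 [ 551.5  166.5  120. ]]
```

Call:
arm_command(increments=[[[-2.1,-0.6,-2.1],[0,0,0],0],[[-2.1,-0.6,-2.1],[0,0,0],0],[[-2.1,-0.6,-2.1],[0,0,0],0],[[-2.1,-0.6,-2.1],[0,0,0],0],[[-2.1,-0.6,-2.1],[0,0,0],0],[[-2.1,-0.6,-2.1],[0,0,0],0],[[-2.1,-0.6,-2.1],[0,0,0],0],[[-2.1,-0.6,-2.1],[0,0,0],0],[[-2.1,-0.6,-2.1],[0,0,0],0],[[-2.1,-0.6,-2.1],[0,0,0],0],[[-2.1,-0.6,-2.1],[0,0,0],0],[[-2.1,-0.6,-2.1],[0,0,0],0],[[-2.1,-0.6,-2.1],[0,0,0],0],[[-2.1,-0.6,-2.1],[0,0,0],0]])

```text
time_s: 2.25
tcp_pos: [397.5, -141.8, 267.2]
tool_rot: [-0.148, 0.692, -0.691, 0.148]
ft_force: [1.0, -0.0, 0.7]
finger_gap: 0.502
```

Call:
arm_command(increments=[[[-1.6,0.6,0.2],[0,-3.9,0],0],[[-1.6,0.6,0.2],[0,-3.9,0],0],[[-1.6,0.6,0.2],[0,-3.9,0],0],[[-1.6,0.6,0.2],[0,-3.9,0],0],[[-1.6,0.6,0.2],[0,-3.9,0],0],[[-1.6,0.6,0.2],[0,-3.9,0],0],[[-1.6,0.6,0.2],[0,-3.9,0],0],[[-1.6,0.6,0.2],[0,-3.9,0],0],[[-1.6,0.6,0.2],[0,-3.9,0],0],[[-1.6,0.6,0.2],[0,-3.9,0],0],[[-1.6,0.6,0.2],[0,-3.9,0],0],[[-1.6,0.6,0.2],[0,-3.9,0],0],[[-1.6,0.6,0.2],[0,-3.9,0],0],[[-1.6,0.6,0.2],[0,-3.9,0],0],[[-1.6,0.6,0.2],[0,-3.9,0],0],[[-1.6,0.6,0.2],[0,-3.9,0],0],[[-1.6,0.6,0.2],[0,-3.9,0],0],[[-1.6,0.6,0.2],[0,-3.9,0],0]])

```text
time_s: 3.75
tcp_pos: [578.1, 85.3, 162.0]
tool_rot: [-0.531, 0.459, -0.469, 0.536]
ft_force: [-0.6, 0.0, 0.5]
finger_gap: 0.5
```

Run:
```python
from h import *
np.set_printoptions(precision=2,suppress=True)
s=sensors.sense();print(s["tcp_pos"],s["finger_gap"],s["qpos"])
plan(*tgt(31.2,[551.5,166.5,120]),10)
```

```text
[578.15  85.3  161.98] 0.5000590009434609 [ 0.06  0.08  1.58 -0.    1.47 -0.08]
N 10 shift cm [-0.86  0.42  0.  ] rot deg [-0.07 -2.33  0.05] total rot [ -0.72 -23.25   0.47] dist 95.2
```

Call:
arm_command(increments=[[[-0.86,0.42,0],[-0.07,-2.33,0.05],0],[[-0.86,0.42,0],[-0.07,-2.33,0.05],0],[[-0.86,0.42,0],[-0.07,-2.33,0.05],0],[[-0.86,0.42,0],[-0.07,-2.33,0.05],0],[[-0.86,0.42,0],[-0.07,-2.33,0.05],0],[[-0.86,0.42,0],[-0.07,-2.33,0.05],0],[[-0.86,0.42,0],[-0.07,-2.33,0.05],0],[[-0.86,0.42,0],[-0.07,-2.33,0.05],0],[[-0.86,0.42,0],[-0.07,-2.33,0.05],0],[[-0.86,0.42,0],[-0.07,-2.33,0.05],0],[[0,0,0],[0,0,0],0]])

```text
time_s: 4.67
tcp_pos: [548.0, 173.7, 115.6]
tool_rot: [0.621, -0.339, 0.337, -0.621]
ft_force: [-0.2, 0.5, -0.4]
finger_gap: 0.502
```

Run:
```python
from h import *
np.set_printoptions(precision=2,suppress=True)
s=sensors.sense();print(s["tcp_pos"],s["finger_gap"])
plan(*tgt(31.2,[551.5,166.5,60]),6)
for n in("top","side"):
    im=optics.snapshot(n);cv2.imwrite(f"pics/{n}1.png",im[:,:,::-1]);p=proj(n,s["tcp_pos"])[0];print(n,p)
    x,y=int(p[0]),int(p[1]);c=np.ascontiguousarray(im[max(0,y-60):y+80,x-70:x+70,::-1]);cv2.imwrite(f"pics/{n}1c.png",cv2.resize(c,None,fx=4,fy=4,interpolation=2))
```

```text
[547.97 173.72 115.64] 0.5020248956857856
N 6 shift cm [ 0.14  0.93 -0.01] rot deg [ 0.02  0.29 -0.03] total rot [ 0.11  1.73 -0.16] dist 56.2
top [246.48 190.04]
side [224.86 273.93]
```

View pics/side1c.png

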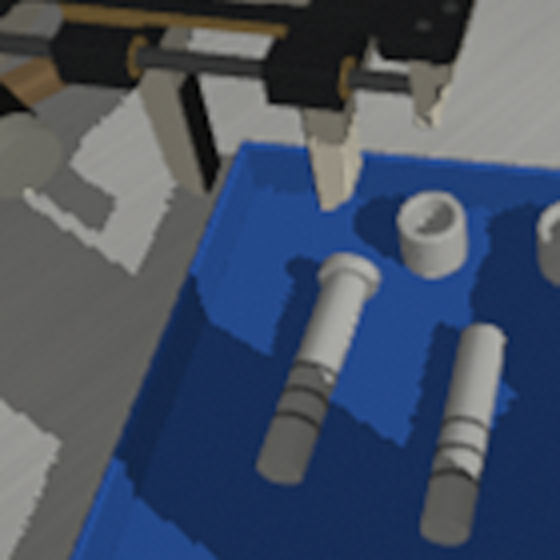

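View pics/top1c.png

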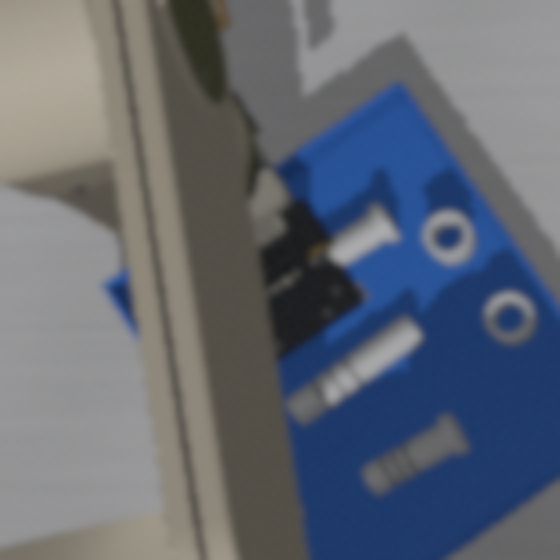

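Run:
```python
from h import *
s=sensors.sense();Rt=R.from_quat(s["tool_rot"]);p=s["tcp_pos"];print(p)
c=proj("side",p)[0];x,y=int(c[0]),int(c[1]);x0,y0=x-70,y-60
im=cv2.imread("pics/side1.png")[y0:y+80,x0:x+70];im=cv2.resize(im,None,fx=5,fy=5,interpolation=2)
def d(L,col):
    q=((proj("side",p+Rt.apply(np.array(L,float)))+.5-(x0,y0))*5).astype(int);cv2.polylines(im,[q.reshape(-1,1,2)],False,col,1)
for sg in(1,-1):
    for w in(-7.5,7.5):
        d([(w,0,sg*23.4),(w,-40,sg*23.4)],(0,255,255))
    d([(-7.5,0,sg*23.4),(7.5,0,sg*23.4),(7.5,0,sg*41),(-7.5,0,sg*41),(-7.5,0,sg*23.4)],(0,0,255) if sg>0 else (0,255,0))
cv2.imwrite("pics/f1.png",im)
```

```text
[549.09744267 172.7140842  116.64424999]
```

View pics/f1.png

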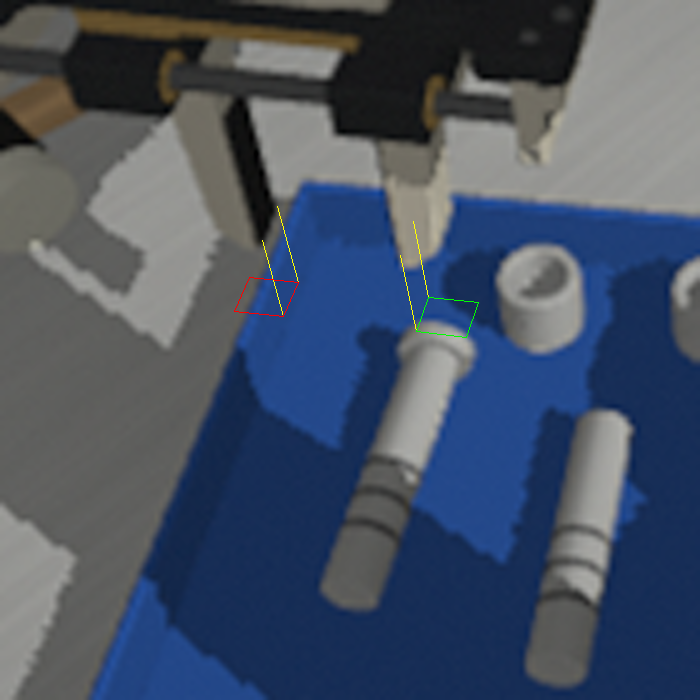

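Run:
```python
from h import *
def go(src,n,p,Rt,gap,box,s,out):
    x0,y0,x1,y1=box
    im=cv2.resize(cv2.imread(src)[y0:y1,x0:x1],None,fx=s,fy=s,interpolation=2)
    def d(L,col):
        q=((proj(n,p+Rt.apply(np.array(L,float)))+.5-(x0,y0))*s).astype(int);cv2.polylines(im,[q.reshape(-1,1,2)],False,col,1)
    for sg in(1,-1):
        g=gap/2
        for w in(-7.5,7.5): d([(w,0,sg*g),(w,-60,sg*g)],(0,255,255))
        d([(-7.5,0,sg*g),(7.5,0,sg*g),(7.5,0,sg*(g+17)),(-7.5,0,sg*(g+17)),(-7.5,0,sg*g)],(0,0,255) if sg>0 else (0,255,0))
    for y in (-84,-130): d([(-37,y,-94),(37,y,-94),(37,y,94),(-37,y,94),(-37,y,-94)],(255,255,0))
    cv2.imwrite(out,im)
s=sensors.sense()
go("pics/top0.png","top",np.array([251,-545,181.]),R.from_quat([-0.15155398,0.69131837,-0.69006488,0.15139604]),93,(520,260,640,400),5,"pics/g0.png")
go("pics/top1.png","top",s["tcp_pos"],R.from_quat(s["tool_rot"]),46.7,(190,110,310,250),5,"pics/g1.png")
```

```text
(no output)
```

View pics/g0.png

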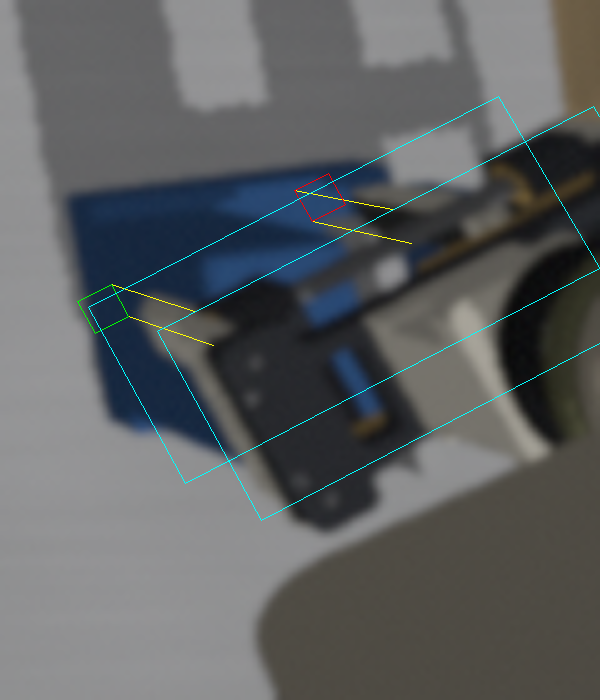

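View pics/g1.png

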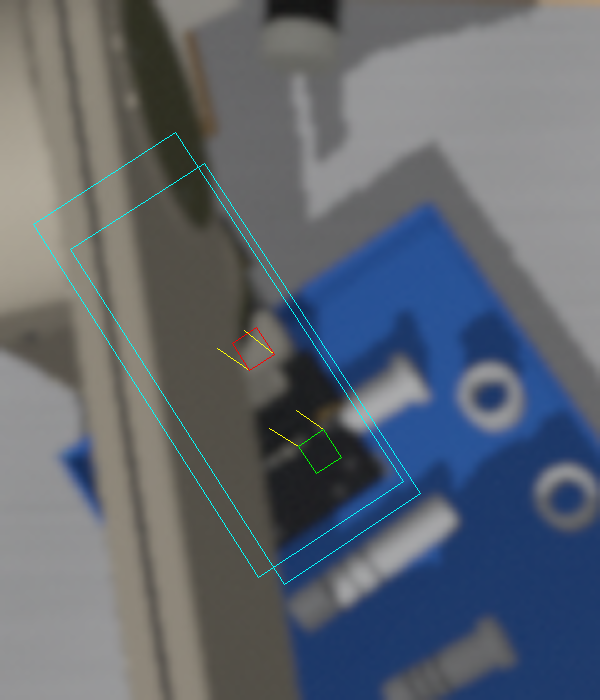

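Run:
```python
from h import *
s=sensors.sense();p=s["tcp_pos"];Rt=R.from_quat(s["tool_rot"]);n="side"
x0,y0,x1,y1=120,150,320,300;S=4
im=cv2.resize(cv2.imread("pics/side1.png")[y0:y1,x0:x1],None,fx=S,fy=S,interpolation=2)
def d(L,col):
    q=((proj(n,p+Rt.apply(np.array(L,float)))+.5-(x0,y0))*S).astype(int);cv2.polylines(im,[q.reshape(-1,1,2)],False,col,1)
for y,c in((-84,(255,255,0)),(-130,(255,0,255))): d([(-37,y,-94),(37,y,-94),(37,y,94),(-37,y,94),(-37,y,-94)],c)
for sg in(1,-1): d([(0,0,sg*23.4),(0,-84,sg*23.4)],(0,255,255))
d([(0,0,0),(0,-300,0)],(0,0,255))
cv2.imwrite("pics/f2.png",im)
```

```text
(no output)
```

View pics/f2.png

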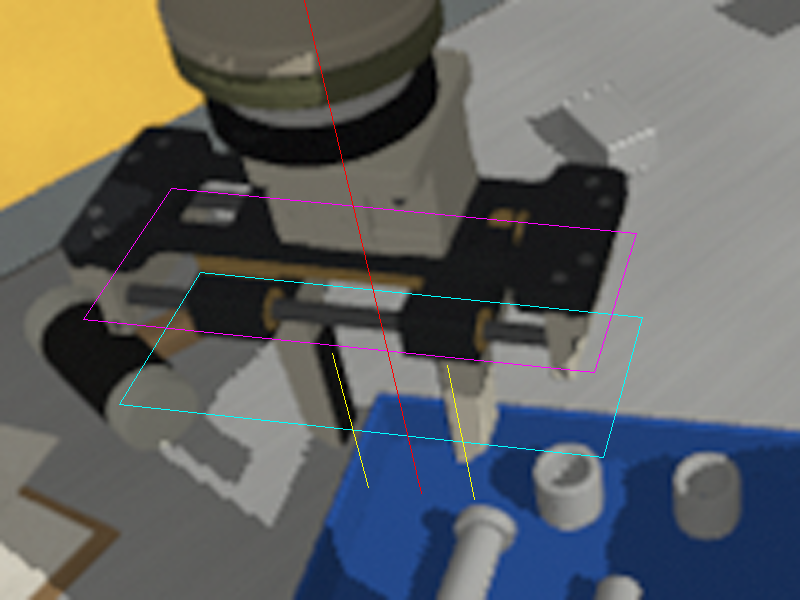

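View pics/side1.png

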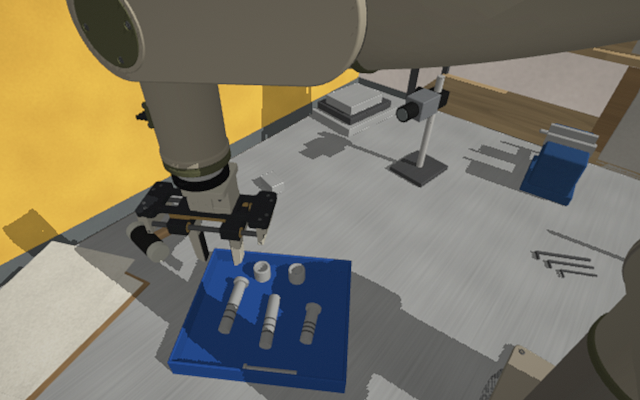

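Run:
```python
from h import *
plan(*tgt(31.2,[551.5,166.5,30]),8)
```

```text
N 8 shift cm [ 0.083  1.083 -0.015] rot deg [ 0.005  0.19  -0.012] total rot [ 0.04  1.52 -0.09] dist 86.9
```

Call:
arm_command(increments=[[[0.08,1.08,-0.02],[0,0.19,0],0],[[0.08,1.08,-0.02],[0,0.19,0],0],[[0.08,1.08,-0.02],[0,0.19,0],0],[[0.08,1.08,-0.02],[0,0.19,0],0],[[0.08,1.08,-0.02],[0,0.19,0],0],[[0.08,1.08,-0.02],[0,0.19,0],0],[[0.08,1.08,-0.02],[0,0.19,0],0],[[0.08,1.08,-0.02],[0,0.19,0],0],[[0,0,0],[0,0,0],0]])

```text
time_s: 5.52
tcp_pos: [551.7, 162.9, 20.3]
tool_rot: [0.615, -0.351, 0.35, -0.614]
ft_force: [-1.0, 0.3, -2.1]
finger_gap: 0.497
```

```bash
cat > look.py <<'E'
from h import *
import sys
np.set_printoptions(precision=2,suppress=True)
def look(tag,gap=46.5,S=7,w=45,zo=()):
    im=optics.snapshot("side");cv2.imwrite(f"pics/side{tag}.png",im[:,:,::-1])
    s=sensors.sense();p=s["tcp_pos"];Rt=R.from_quat(s["tool_rot"]);print(s["time_s"],p,s["finger_gap"],s["ft_force"],Rt.as_matrix()[:,2])
    c=proj("side",p)[0].astype(int);x0,y0=c-(w,w)
    im=cv2.imread(f"pics/side{tag}.png")[y0:y0+2*w,x0:x0+2*w];im=cv2.resize(im,None,fx=S,fy=S,interpolation=2)
    def d(L,col):
        q=((proj("side",p+Rt.apply(np.array(L,float)))+.5-(x0,y0))*S).astype(int);cv2.polylines(im,[q.reshape(-1,1,2)],False,col,1)
    for sg in(1,-1):
        d([(-7.5,0,sg*gap/2),(7.5,0,sg*gap/2),(7.5,-40,sg*gap/2),(-7.5,-40,sg*gap/2),(-7.5,0,sg*gap/2)],(0,255,255))
    cv2.imwrite(f"pics/l{tag}.png",im)
look(sys.argv[1],float(sys.argv[2]))
E
python3 look.py 2 46.5
```

```text
5.5667 [552.06 163.11  21.32] 0.5018001257771975 [-1.06  0.36  0.01] [ 0.86  0.51 -0.  ]
```

View pics/l2.png

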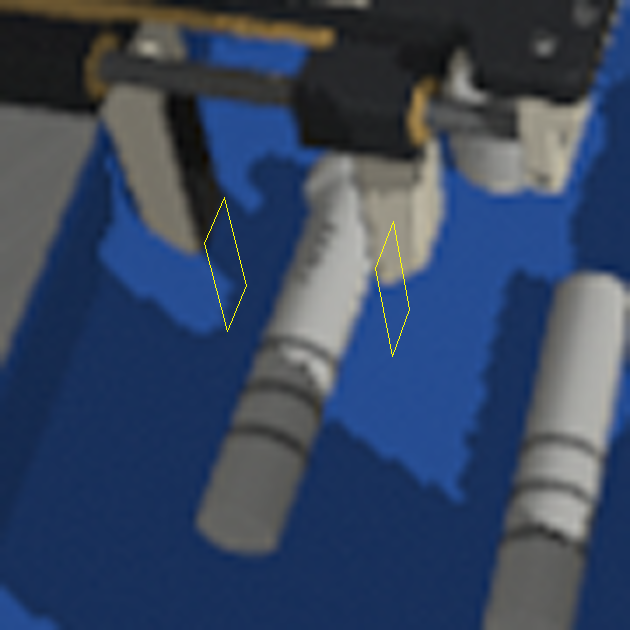

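Run:
```python
import cv2
a=cv2.imread("pics/top0.png")[285:350,535:635]; cv2.imwrite("pics/z0.png",cv2.resize(a,None,fx=8,fy=8,interpolation=2))
```

```text
(no output)
```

View pics/z0.png

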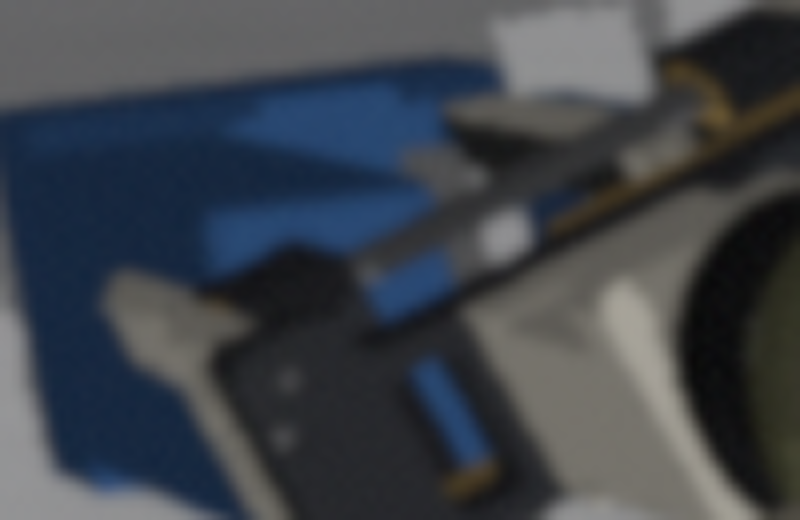

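Run:
```python
from h import *
np.set_printoptions(precision=1,suppress=True)
def J(n,p):
    p=np.array(p,float);return np.array([proj(n,p+e*5)[0]-proj(n,p-e*5)[0] for e in np.eye(3)]).T/10
a=J("top",[251,-545,181]);b=J("side",[551.9,163,21]);c=J("side",[548.5,173,116])
print(a);print(b);print(c)
oa=np.array([11.7,.5]);ob=np.array([-3.3,-9.3]);oc=np.array([-4.,-12])
# radial/tangential/z frames
def F(az):r=np.array([np.cos(az),np.sin(az),0]);return np.c_[r,[-r[1],r[0],0],[0,0,1]]
for nm,A in(("world",np.vstack([a,b,c])),("rtz",np.vstack([a@F(-1.224),b@F(.287),c@F(.3)]))):
    o=np.r_[oa,ob,oc];x=np.linalg.lstsq(A,o,rcond=None)[0];print(nm,x,A@x-o)
    z=A[:,2:];y=np.linalg.lstsq(z,o,rcond=None)[0];print(" zonly",y,z@y-o)
```

```text
[[-0.  -0.5  0.3]
 [-0.5  0.   0.1]]
[[-0.3 -0.4 -0.1]
 [-0.3  0.3 -0.3]]
[[-0.4 -0.5 -0.1]
 [-0.3  0.4 -0.4]]
world [ 2.3 -0.3 32.8] [-2.4  0.9  0.4 -1.4  0.5 -0.7]
 zonly [34.6] [-2.   2.1  1.  -1.2  1.  -0.6]
rtz [ 1.8  2.5 35.4] [-1.5  0.8 -0.6 -0.7 -0.7 -0.1]
 zonly [34.6] [-2.   2.1  1.  -1.2  1.  -0.6]
```

Run:
```python
from h import *
plan(*tgt(31.2,[551.5,166.5,8]),4)
```

```text
N 4 shift cm [-0.08   0.333  0.032] rot deg [ 0.013 -0.143 -0.013] total rot [ 0.05 -0.57 -0.05] dist 13.8
```

Call:
arm_command(increments=[[[-0.08,0.25,0.03],[0,-0.14,0],0],[[-0.08,0.25,0.03],[0,-0.14,0],0],[[-0.08,0.25,0.03],[0,-0.14,0],0],[[0,0,0],[0,0,0],0],[[0,0,0],[0,0,0],0]])

```text
time_s: 5.98
tcp_pos: [553.4, 166.6, 15.2]
tool_rot: [-0.615, 0.347, -0.348, 0.617]
ft_force: [0.4, -0.3, 1.2]
finger_gap: 0.5
```

Call:
arm_command(increments=[[[0,0.25,-0.05],[0,0,0],0],[[0,0.25,-0.05],[0,0,0],0],[[0,0.2,0],[0,0,0],0],[[0,0,0],[0,0,0],0],[[0,0,0],[0,0,0],0]])

```text
time_s: 6.4
tcp_pos: [553.5, 166.5, 8.9]
tool_rot: [-0.615, 0.346, -0.349, 0.617]
ft_force: [-0.5, -0.0, -0.0]
finger_gap: 0.5
```

```bash
python3 look.py 3 46.5
```

```text
6.45 [553.51 166.44   8.87] 0.5025602904373192 [ 0.58 -0.71 -0.23] [0.86 0.52 0.  ]
```

View pics/l3.png

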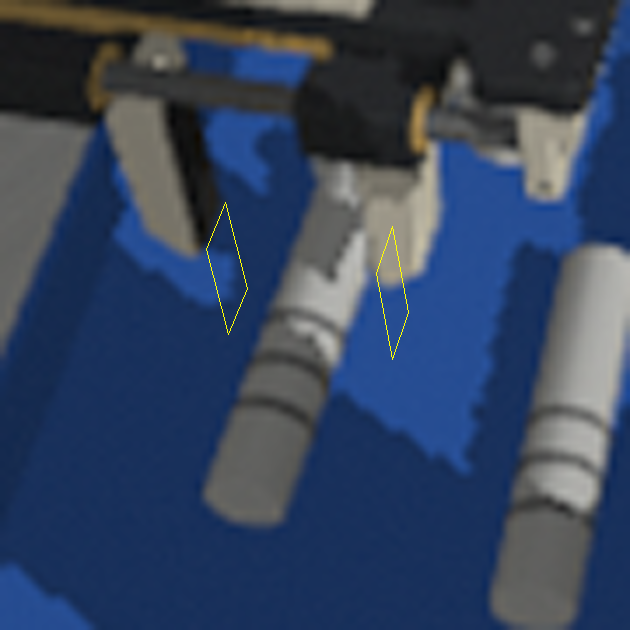

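Call:
arm_command(increments=[[[0,0,0],[0,0,0],0.7],[[0,0,0],[0,0,0],0.7],[[0,0,0],[0,0,0],0.7],[[0,0,0],[0,0,0],0.7],[[0,0,0],[0,0,0],0.7],[[0,0,0],[0,0,0],0.7],[[0,0,0],[0,0,0],0.7],[[0,0,0],[0,0,0],0.7]], grip_force=5)

```text
time_s: 7.12
tcp_pos: [553.7, 166.4, 9.2]
tool_rot: [-0.614, 0.346, -0.349, 0.617]
ft_force: [-0.5, -0.3, 0.7]
finger_gap: 0.15
```

```bash
python3 look.py 4 20
```

```text
7.1667 [553.74 166.41   9.17] 0.1476667862165816 [ 0.08 -0.01  0.04] [0.86 0.52 0.01]
```

View pics/l4.png

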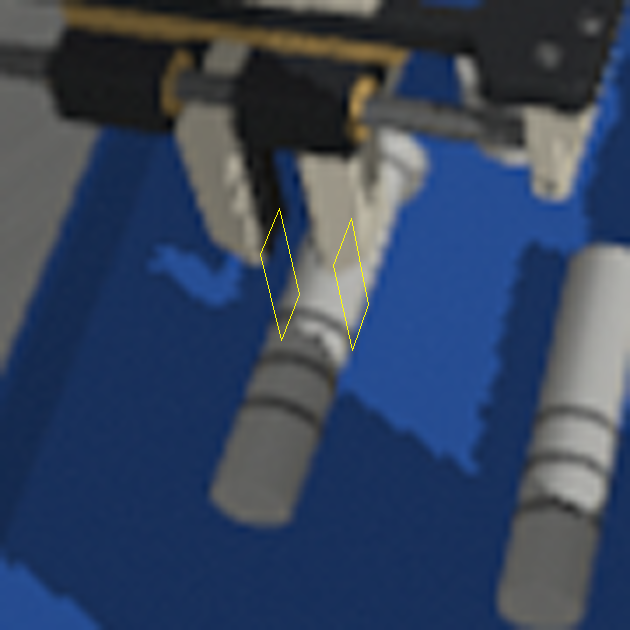

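Call:
arm_command(increments=[[[0,0,0],[0,0,0],0],[[0,0,0],[0,0,0],0],[[0,0,0],[0,0,0],0],[[0,0,0],[0,0,0],0],[[0,0,0],[0,0,0],0],[[0,0,0],[0,0,0],0],[[0,0.4,0],[0,0,0],0],[[0,0.4,0],[0,0,0],0],[[0,0.4,0],[0,0,0],0],[[0,0.4,0],[0,0,0],0],[[0,0,0],[0,0,0],0],[[0,0,0],[0,0,0],0]])

```text
time_s: 8.17
tcp_pos: [553.4, 166.3, -9.2]
tool_rot: [-0.615, 0.346, -0.348, 0.617]
ft_force: [0.5, 0.2, 0.0]
finger_gap: 0.5
```

```bash
python3 look.py 5 46.5
```

```text
8.2167 [553.22 166.32  -9.26] 0.4974378853633012 [-0.25  0.11 -0.3 ] [0.86 0.52 0.  ]
```

View pics/l5.png

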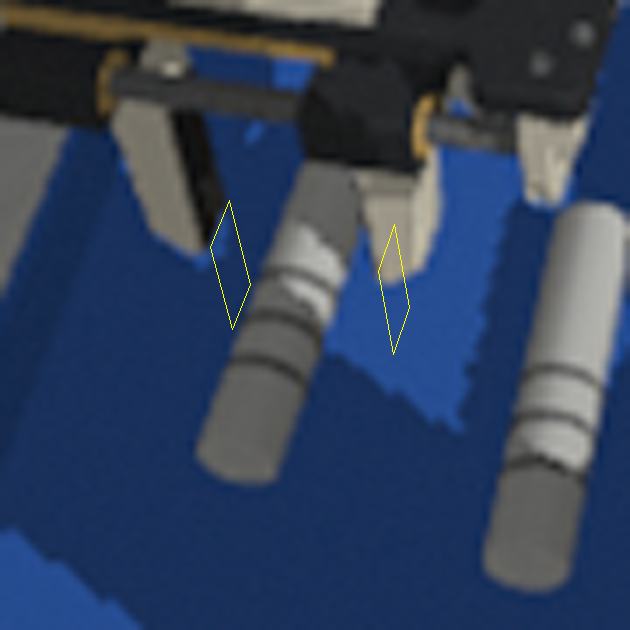

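Call:
arm_command(increments=[[[0,0.3,0],[0,0,0],0],[[0,0.3,0],[0,0,0],0],[[0,0.3,0],[0,0,0],0],[[0,0,0],[0,0,0],0],[[0,0,0],[0,0,0],0]])

```text
time_s: 8.63
tcp_pos: [553.5, 166.4, -18.9]
tool_rot: [-0.615, 0.346, -0.349, 0.617]
ft_force: [-0.4, 0.9, -0.5]
finger_gap: 0.501
```

```bash
python3 look.py 6 46.5
```

```text
8.6833 [553.45 166.37 -19.01] 0.5016377792896847 [ 0.04  0.45 -0.66] [0.86 0.52 0.  ]
```

View pics/l6.png

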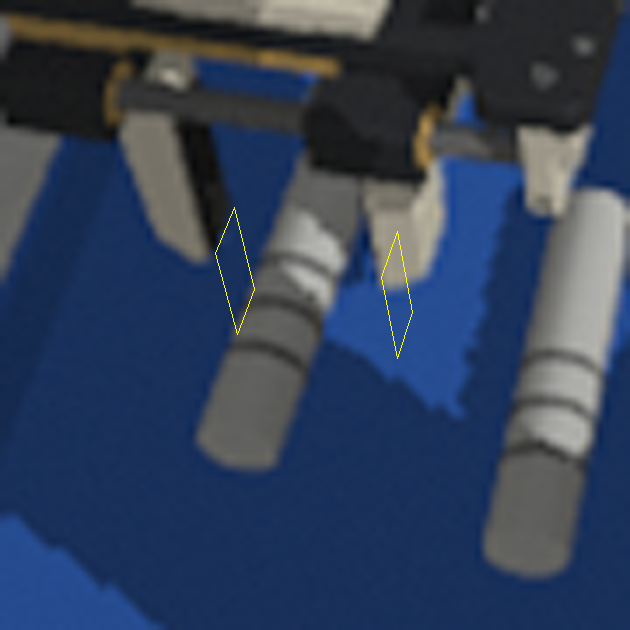

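Call:
arm_command(increments=[[[0,0.2,0],[0,0,0],0],[[0,0.2,0],[0,0,0],0],[[0,0,0],[0,0,0],0]])

```text
time_s: 8.93
tcp_pos: [553.8, 166.4, -23.0]
tool_rot: [-0.615, 0.346, -0.349, 0.617]
ft_force: [-0.1, -0.5, 0.5]
finger_gap: 0.503
```

Call:
arm_command(increments=[[[0,0.15,0],[0,0,0],0],[[0,0,0],[0,0,0],0]])

```text
time_s: 9.1
tcp_pos: [553.8, 166.4, -24.7]
tool_rot: [-0.615, 0.346, -0.349, 0.617]
ft_force: [0.5, 0.3, -0.0]
finger_gap: 0.501
```

Call:
arm_command(increments=[[[0,0.1,0],[0,0,0],0],[[0,0,0],[0,0,0],0]])

```text
time_s: 9.27
tcp_pos: [553.8, 166.4, -25.7]
tool_rot: [-0.614, 0.346, -0.349, 0.617]
ft_force: [0.3, 0.1, -0.3]
finger_gap: 0.5
```

Call:
arm_command(increments=[[[0,0.1,0],[0,0,0],0],[[0,0,0],[0,0,0],0]])

```text
time_s: 9.43
tcp_pos: [553.9, 166.5, -26.8]
tool_rot: [-0.614, 0.346, -0.349, 0.617]
ft_force: [-0.4, -0.5, 0.9]
finger_gap: 0.5
```

Call:
arm_command(increments=[[[0,0,0],[0,0,0],1],[[0,0,0],[0,0,0],1],[[0,0,0],[0,0,0],1],[[0,0,0],[0,0,0],1],[[0,0,0],[0,0,0],1],[[0,0,0],[0,0,0],1],[[0,0,0],[0,0,0],1],[[0,0,0],[0,0,0],1]], grip_force=10)

```text
time_s: 10.1
tcp_pos: [553.8, 166.5, -26.8]
tool_rot: [-0.615, 0.346, -0.349, 0.617]
ft_force: [0.9, -0.9, 0.5]
finger_gap: 0.231
```

```bash
python3 look.py 7 22
```

```text
10.15 [553.86 166.45 -26.73] 0.22865640221493128 [ 0.65 -0.32  0.32] [0.86 0.52 0.01]
```

View pics/l7.png

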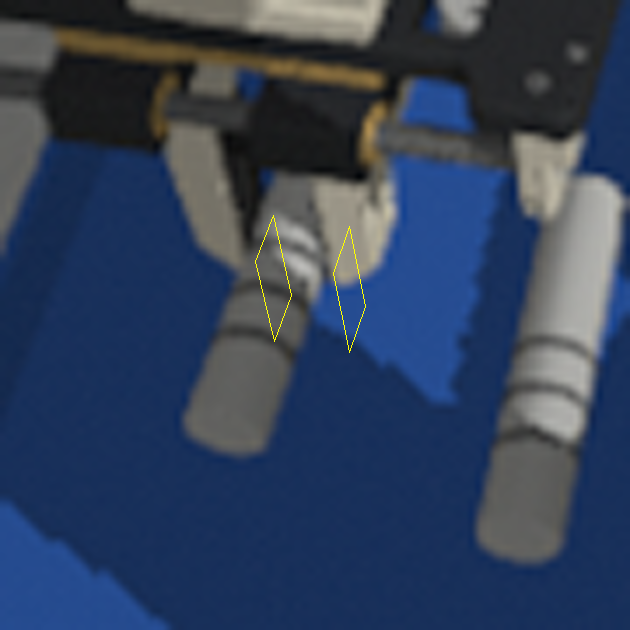

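Call:
arm_command(increments=[[[0,0,0],[0,0,0],1],[[0,0,0],[0,0,0],1],[[0,0,0],[0,0,0],1],[[0,-0.3,0],[0,0,0],1],[[0,-0.6,0],[0,0,0],1],[[0,-1,0],[0,0,0],1],[[0,-1.5,0],[0,0,0],1],[[0,-1.5,0],[0,0,0],1],[[0,-1.5,0],[0,0,0],1],[[0,-1.5,0],[0,0,0],1],[[0,-1.5,0],[0,0,0],1],[[0,-1.5,0],[0,0,0],1],[[0,-1,0],[0,0,0],1],[[0,0,0],[0,0,0],1],[[0,0,0],[0,0,0],1]], grip_force=50)

```text
time_s: 11.4
tcp_pos: [550.6, 165.8, 102.1]
tool_rot: [-0.615, 0.347, -0.348, 0.616]
ft_force: [1.0, 0.3, -2.9]
finger_gap: 0.223
```

```bash
python3 look.py 8 22
```

```text
11.45 [550.7  165.78 102.02] 0.22319034084707776 [-0.29 -0.59 -1.47] [0.86 0.52 0.  ]
```

View pics/l8.png

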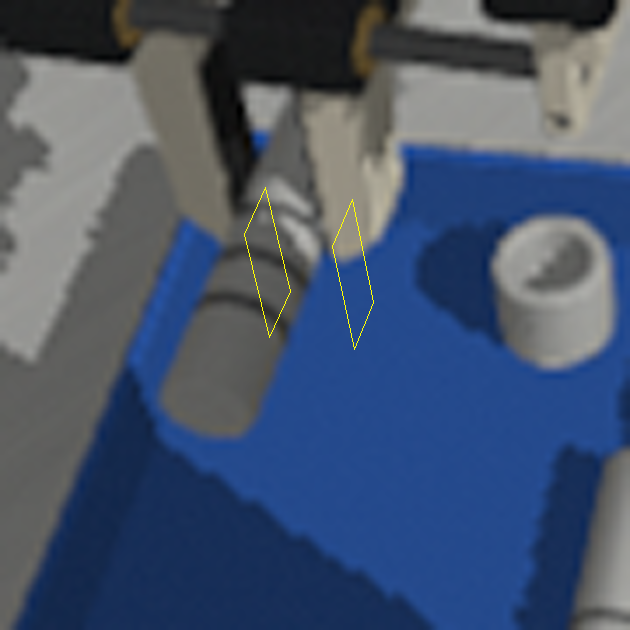

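Run:
```python
from h import *
np.set_printoptions(precision=1,suppress=True)
print(plan(*tgt(-7.4,[544.7,-155.5,178]),18)[::3])
```

```text
N 18 shift cm [ 1.8 -0.4 -0.4] rot deg [-0.   2.1 -0. ] total rot [-0.1 38.5 -0. ] dist 330.2
[[ 556.1  148.4  106.2]
 [ 568.2   95.2  118.9]
 [ 574.3   41.   131.6]
 [ 574.3  -13.6  144.2]
 [ 568.2  -67.8  156.9]
 [ 556.1 -120.9  169.5]]
```

Call:
arm_command(increments=[[[0.9,-0.2,-0.2],[0,1.07,0],1],[[1.75,-0.4,-0.4],[0,2.1,0],1],[[1.75,-0.4,-0.4],[0,2.1,0],1],[[1.75,-0.4,-0.4],[0,2.1,0],1],[[1.75,-0.4,-0.4],[0,2.1,0],1],[[1.75,-0.4,-0.4],[0,2.1,0],1],[[1.75,-0.4,-0.4],[0,2.1,0],1],[[1.75,-0.4,-0.4],[0,2.1,0],1],[[1.75,-0.4,-0.4],[0,2.1,0],1],[[1.75,-0.4,-0.4],[0,2.1,0],1],[[1.75,-0.4,-0.4],[0,2.1,0],1],[[1.75,-0.4,-0.4],[0,2.1,0],1],[[1.75,-0.4,-0.4],[0,2.1,0],1],[[1.75,-0.4,-0.4],[0,2.1,0],1],[[1.75,-0.4,-0.4],[0,2.1,0],1],[[1.75,-0.4,-0.4],[0,2.1,0],1],[[0.9,-0.2,-0.2],[0,1.07,0],1],[[0.4,-0.1,-0.1],[0,0.5,0],1],[[0,0,0],[0,0,0],1]])

```text
time_s: 13.03
tcp_pos: [542.8, -144.8, 146.3]
tool_rot: [-0.484, 0.534, -0.515, 0.465]
ft_force: [0.3, -0.3, -3.6]
finger_gap: 0.224
```

Run:
```python
from h import *
s=sensors.sense();print(s["tcp_pos"],R.from_quat(s["tool_rot"]).as_matrix()[:,2],s["finger_gap"],s["qpos"])
for n in("top","side"):
    im=optics.snapshot(n);cv2.imwrite(f"pics/{n}9.png",im[:,:,::-1])
plan(*tgt(-7.4,[537,-215,177.5]),8)
```

```text
[ 542.79298601 -144.81295716  146.31587225] [ 0.99426399 -0.10031862 -0.03708499] 0.22406482069581804 [-0.3437486   0.08676658  1.60000818 -0.01115592  1.49028296 -0.24213894]
N 8 shift cm [ 0.897 -0.392  0.017] rot deg [0.267 0.22  0.016] total rot [2.14 1.76 0.13] dist 78.3
```

View pics/top9.png

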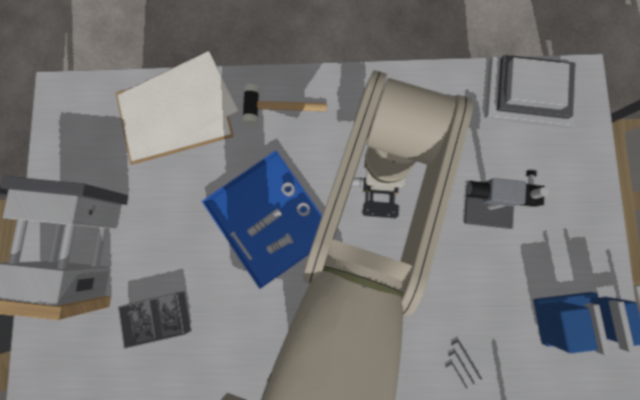

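View pics/side9.png

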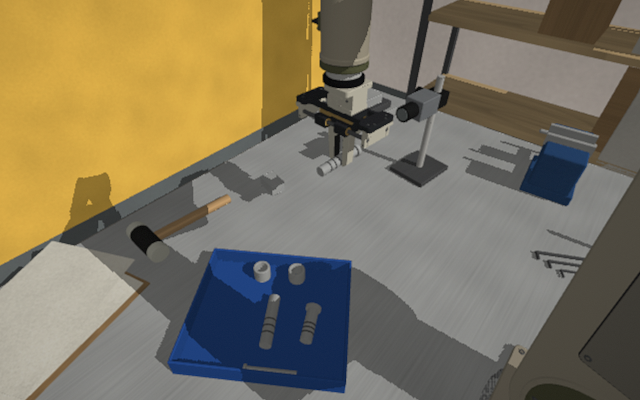

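Call:
arm_command(increments=[[[0.4,-0.4,0],[0.25,0.22,0],1],[[0.85,-0.4,0.02],[0.27,0.22,0],1],[[0.85,-0.4,0.02],[0.27,0.22,0],1],[[0.85,-0.4,0.02],[0.27,0.22,0],1],[[0.85,-0.4,0.02],[0.27,0.22,0],1],[[0.85,-0.4,0.02],[0.27,0.22,0],1],[[0.85,-0.4,0.02],[0.27,0.22,0],1],[[0.4,-0.2,0],[0.2,0.2,0],1],[[0,0,0],[0,0,0],1],[[0,0,0],[0,0,0],1]])

```text
time_s: 13.97
tcp_pos: [538.7, -206.6, 179.9]
tool_rot: [0.467, -0.529, 0.532, -0.467]
ft_force: [-0.3, -0.6, -3.3]
finger_gap: 0.225
```

```bash
cat > chk.py <<'E'
from pv import *
import sys
np.set_printoptions(precision=2,suppress=True)
tag=sys.argv[1]; L=[float(a) for a in sys.argv[2:6]]
s=sensors.sense();p=s["tcp_pos"];Rt=R.from_quat(s["tool_rot"]).as_matrix();print(s["time_s"],p,s["finger_gap"],s["ft_force"]);print(Rt)
u=Rt[:,0]; c=p-4.1*u-44.8*Rt[:,1]; yaw=np.degrees(np.arctan2(u[1],u[0])); el=np.degrees(np.arcsin(u[2]))+2
print("pillar c",c,"yaw",yaw,"el",el)
from fit import pts
for n,box,S in(("side",(300,70,450,190),5),("top",(340,140,560,240),3)):
    im=optics.snapshot(n);cv2.imwrite(f"pics/{n}{tag}.png",im[:,:,::-1])
    im=ovp(n,f"pics/{n}{tag}.png",0,box,S,c,yaw,el)
    th=np.linspace(0,2*np.pi,40)
    def d(l):
        q=((proj(n,pts(L,l))+.5-box[:2])*S).astype(int);cv2.polylines(im,[q.reshape(-1,1,2)],False,(0,255,0),1)
    d([(0,19*np.cos(t),19*np.sin(t)) for t in th]);d([(-135,0,0),(-80,0,0),(0,0,0)])
    cv2.imwrite(f"pics/k{n}{tag}.png",im)
E
python3 chk.py 10 520.1 -344.86 222.33 -1.70
```

```text
13.9667 [ 538.73 -206.62  179.93] 0.22464257425773518 [-0.26 -0.55 -3.26]
[[-0.13  0.    0.99]
 [-0.99 -0.   -0.13]
 [ 0.   -1.    0.  ]]
pillar c [ 539.09 -202.42  224.72] yaw -97.29123331999008 el 2.1414829831985918
```

View pics/kside10.png

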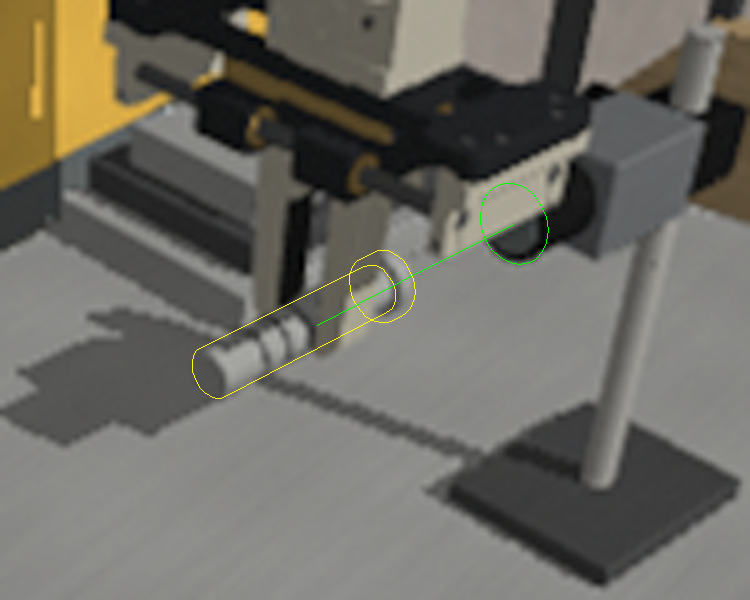

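View pics/ktop10.png

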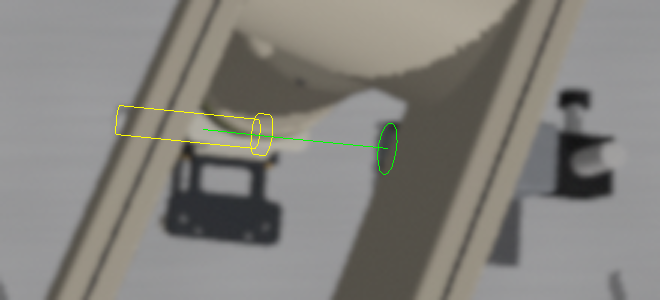

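```bash
cat > zm.py <<'E'
from pv import *
import sys
tag=sys.argv[1];v=[float(a) for a in sys.argv[2:]]
box=(335,115,390,155);S=14
im=ovp("side",f"pics/side{tag}.png",0,box,S,v[:3],v[3],v[4]);cv2.imwrite(f"pics/zm{tag}.png",im)
cv2.imwrite(f"pics/zr{tag}.png",cv2.resize(cv2.imread(f"pics/side{tag}.png")[115:155,335:390],None,fx=S,fy=S,interpolation=2))
E
python3 zm.py 10 539.1 -202.4 224.7 -97.3 2.1
```

```text
(no output)
```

View pics/zm10.png

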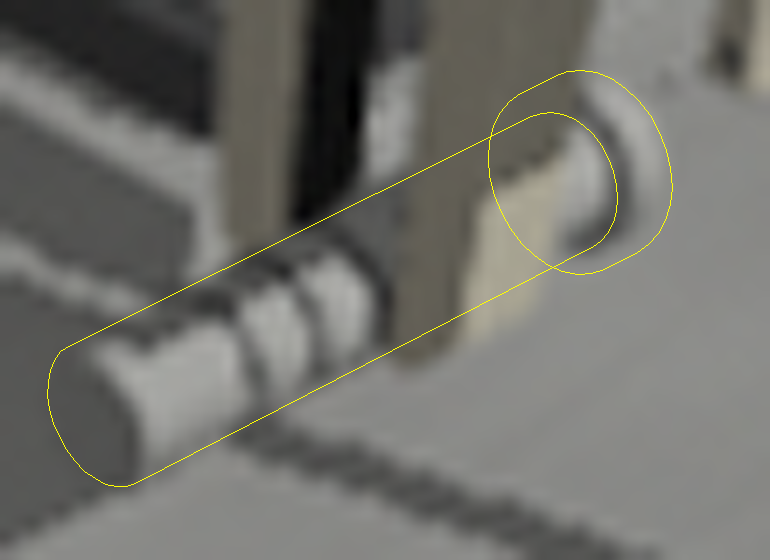

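```bash
cat > ef.py <<'E'
from fit import *
from scipy.ndimage import map_coordinates, gaussian_filter
th=np.linspace(0,2*np.pi,41)
A=[(40,25,25),(40,-25,25),(40,-25,-25),(40,25,-25)];B=[(112,)+a[1:] for a in A]
seg=lambda a,b:np.linspace(a,b,25)[2:-2]
E={"side":[seg(A[0],A[1]),seg(A[1],A[2]),seg((40,-25,-25),(40,0,-25)),seg(A[0],B[0]),seg(A[1],B[1]),seg(A[2],B[2])[:14],seg(B[0],B[1])[:10],seg(B[1],B[2])[:8],
   np.array([(0,19*np.cos(t),19*np.sin(t)) for t in th]) [ :]],
 "top":[seg(A[0],B[0]),seg(B[0],B[1]),seg(A[1],B[1]),seg(A[2],B[2]),seg((0,19,0),(40,19,0))[3:],seg((0,-19,0),(38,-19,0))[:14]]}
I={n:gaussian_filter(cv2.cvtColor(cv2.imread(f"pics/{n}0.png"),cv2.COLOR_BGR2GRAY).astype(float),.6) for n in("top","side")}
def meas(v,w,cams=("side","top")):
    out=[]
    for n in cams:
        for e in E[n]:
            uv=proj(n,pts(v,e));t=np.gradient(uv,axis=0);t/=np.linalg.norm(t,axis=1)[:,None];nr=np.c_[-t[:,1],t[:,0]]
            k=np.arange(-w,w+.01,.1);P=uv[:,None]+nr[:,None]*k[None,:,None]
            val=map_coordinates(I[n],[P[...,1],P[...,0]],order=1);g=np.abs(np.gradient(val,axis=1));j=g.argmax(1)
            ok=(g.max(1)>.5)&(j>0)&(j<len(k)-1)
            for q in np.where(ok)[0]:out.append((n,e[q],uv[q]+nr[q]*k[j[q]],nr[q]))
    return out
def refine(v,cams,free=4):
    for it in range(25):
        M=meas(v,3. if it<12 else 2.,cams)
        def res(x):
            r=[]
            for n in cams:
                m=[a for a in M if a[0]==n]
                r.append(np.einsum("ij,ij->i",proj(n,pts(x,[a[1] for a in m]))-[a[2] for a in m],[a[3] for a in m]))
            return np.concatenate(r)
        v=least_squares(res,v,loss="soft_l1",f_scale=.3,x_scale=[1,1,1,.01]).x
    return v,np.median(np.abs(res(v))),len(M)
v0=[520.1,-344.9,222.3,-1.70]
for cams in(("side","top"),("side",),("top",)):
    print(cams,*refine(v0,cams))
print(refine([523,-340,219,-1.65],("side","top"))[0])
E
python3 ef.py
```

```text
('side', 'top') [ 521.86 -343.62  223.32   -1.71] 0.40214823161345303 265
('side',) [ 531.02 -364.55  212.08   -1.72] 0.3897647030949839 166
('top',) [ 524.05 -351.31  208.5    -1.71] 0.30270432201980246 99
[ 521.87 -343.63  223.31   -1.71]
```

```bash
python3 - <<'E'
from fit import *
v=[521.9,-343.6,223.3,-1.71]
print("post model",pts(v,[(134,0,0)])[0][:2])
print("top posttop",onz("top",T(616,222),276), "side base",onz("side",S(200,433),12),onz("side",S(200,433),8))
for z in(0,10):
  a,b=onz("top",T(65,440),z),onz("top",T(405,477),z);print("foot",np.degrees(np.arctan2(*(b-a)[[1,0]])),np.linalg.norm(b-a),a,b)
z=10
P=[onz("side",S(*q),z) for q in((50,437),(205,522),(338,432))];print(P)
for i in(0,1):d=P[i+1]-P[i];print("side foot edge",np.degrees(np.arctan2(d[1],d[0])),np.linalg.norm(d))
E
python3 - <<'E'
import sys;sys.path.insert(0,'.')
E
python3 ov.py B 521.9 -343.6 223.3 -1.71
```

```text
post model [ 503.31 -476.3 ]
top posttop [ 502.61 -475.44  276.  ] side base [ 499.9  -479.36   12.  ] [ 502.   -484.93    8.  ]
foot -97.56760414291381 133.7059006451122 [ 460.05 -409.58    0.  ] [ 442.45 -542.12    0.  ]
foot -97.56760414291381 132.3999013873465 [ 459.41 -406.01   10.  ] [ 441.98 -537.25   10.  ]
[array([ 564.03, -421.91,   10.  ]), array([ 459.11, -409.73,   10.  ]), array([ 441.21, -535.59,   10.  ])]
side foot edge 173.37575123985928 105.61803175077524
side foot edge -98.0943497867389 127.12971957737204
```

View pics/ov_sideB.png

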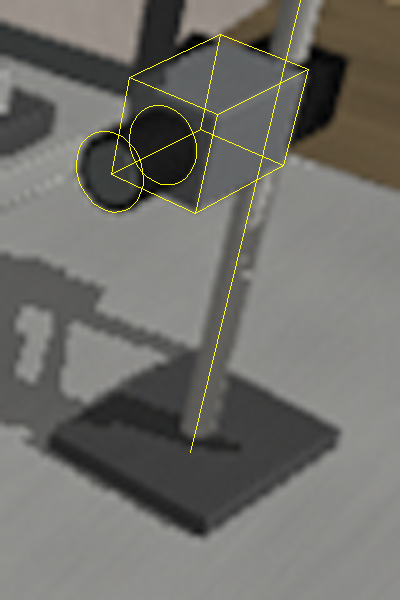

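View pics/ov_topB.png

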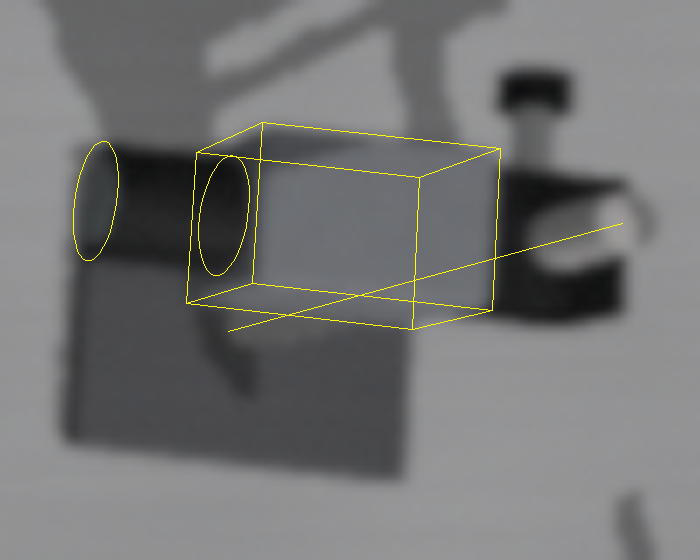

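```bash
cat > fit2.py <<'E'
from fit import *
ob=[(n,l,(uv[0]-.5,uv[1]-.5),1) for n,l,uv in obs]
ob[0]=("side",(0,0,0),(402.2,114.3),2); ob[6]=(*ob[6][:3],.3)
ob[7]=("top",(0,0,0),(T(98,202)[0]-.5,T(98,204)[1]-.5),2)
def res(x,yaw,o):
    v=[*x[:3],yaw]
    return np.ravel([w*(proj(n,pts(v,[l]))[0]-uv) for n,l,uv,w in o]+[proj("top",pts(v,[(134,0,276-v[2])]))[0]-(455+616/7-.5,160+222/7-.5)])
for yaw in(-1.695,-1.705,-1.715):
    r=least_squares(res,[520,-344,222],args=(yaw,ob),loss="soft_l1");print(yaw,r.x,r.cost)
print(r.fun.reshape(-1,2))
E
python3 fit2.py
python3 - <<'E'
import sys;sys.argv=["x"]
sys.path.insert(0,".")
from h import *
from fit import *
np.set_printoptions(precision=2,suppress=True)
print("tri lens centre",*tri((455+98/7-.5,160+203/7-.5),(402.2,114.3)))
E
```

```text
-1.695 [ 520.63 -343.5   223.17] 6.327488530135857
-1.705 [ 521.09 -343.65  223.05] 6.568702456484381
-1.715 [ 521.5  -343.77  222.96] 7.3474393869570145
[[-1.29 -0.5 ]
 [-0.46 -1.38]
 [ 1.1   1.5 ]
 [ 0.14  1.02]
 [ 1.36  0.53]
 [ 0.95 -0.38]
 [-0.57  1.26]
 [-0.69 -0.4 ]
 [ 0.56 -1.41]
 [-0.06  0.79]
 [ 0.98  0.66]]
tri lens centre [ 521.03 -345.11  222.03] 1.065208718486634
```

Run:
```python
from h import *
np.set_printoptions(precision=2,suppress=True)
c=np.array([538.9,-210.4,222.6])
p,Q=tgt(-7.6,[0,0,0],2.0);M=Q.as_matrix();print(M)
p=c+4.1*M[:,0]+44.8*M[:,1];print(p)
plan(p,Q,4)
```

```text
[[-0.13  0.    0.99]
 [-0.99  0.03 -0.13]
 [-0.03 -1.   -0.  ]]
[ 538.56 -212.91  177.68]
N 4 shift cm [0.17 0.05 0.02] rot deg [-0.05  0.09  0.53] total rot [-0.19  0.35  2.14] dist 7.1
```

Call:
arm_command(increments=[[[0.17,0.05,0.02],[-0.05,0.09,0.53],1],[[0.17,0.05,0.02],[-0.05,0.09,0.53],1],[[0.17,0.05,0.02],[-0.05,0.09,0.53],1],[[0.17,0.05,0.02],[-0.05,0.09,0.53],1],[[0,0,0],[0,0,0],1],[[0,0,0],[0,0,0],1],[[0,0,0],[0,0,0],1]])

```text
time_s: 14.65
tcp_pos: [538.3, -212.0, 175.5]
tool_rot: [-0.456, 0.542, -0.521, 0.476]
ft_force: [0.1, 0.2, -3.7]
finger_gap: 0.228
```

```bash
python3 chk.py 11 521 -344.2 222.6 -1.7034;  python3 - <<'E'
from h import *
np.set_printoptions(precision=2,suppress=True)
c=np.array([538.9,-210.4,222.6])
p,Q=tgt(-7.6,[0,0,0],2.0);M=Q.as_matrix()
p=c+4.1*M[:,0]+44.8*M[:,1]
plan(p,Q,2)
E
```

```text
14.65 [ 538.27 -212.04  175.53] 0.2276012763786363 [ 0.14  0.17 -3.66]
[[-0.13  0.    0.99]
 [-0.99  0.04 -0.13]
 [-0.04 -1.   -0.  ]]
pillar c [ 538.72 -209.79  220.46] yaw -97.5484719088336 el -0.30983037041732153
N 2 shift cm [ 0.04 -0.1   0.02] rot deg [ 0.09  0.03 -0.15] total rot [ 0.18  0.06 -0.3 ] dist 2.3
```

View pics/kside11.png

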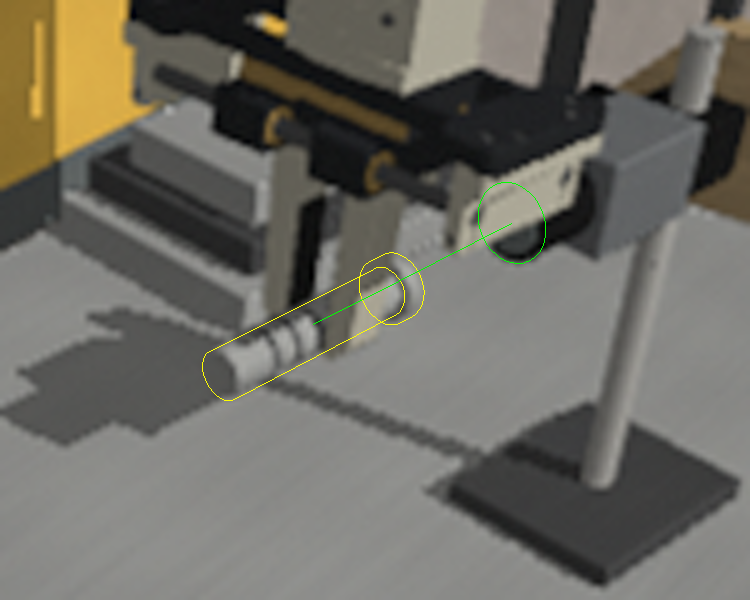

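Call:
arm_command(increments=[[[0.02,-0.1,0.01],[0.09,0.03,-0.15],1],[[0.02,-0.1,0.01],[0.09,0.03,-0.15],1],[[0,0,0],[0,0,0],1],[[0,0,0],[0,0,0],1],[[0,0,0],[0,0,0],1]])

```text
time_s: 15.17
tcp_pos: [538.8, -212.0, 178.3]
tool_rot: [-0.457, 0.539, -0.524, 0.475]
ft_force: [-0.6, 0.1, -2.4]
finger_gap: 0.227
```

```bash
python3 chk.py 12 521 -344.2 222.6 -1.7034; python3 zm.py 12 538.9 -210.4 222.6 -97.6 0
```

```text
15.1667 [ 538.76 -211.95  178.32] 0.2265683630414819 [-0.62  0.11 -2.37]
[[-0.13  0.01  0.99]
 [-0.99  0.03 -0.13]
 [-0.03 -1.    0.  ]]
pillar c [ 539.05 -209.39  223.23] yaw -97.547520573873 el 0.05468609101164912
```

View pics/zm12.png

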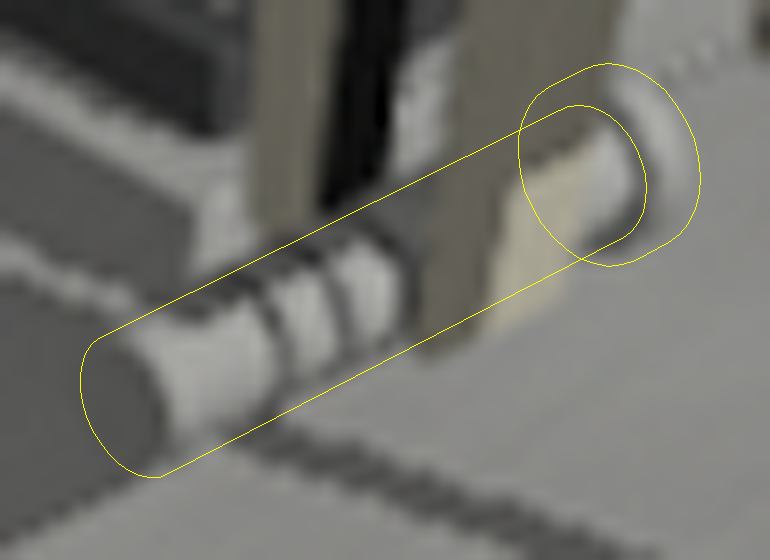

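View pics/ktop12.png

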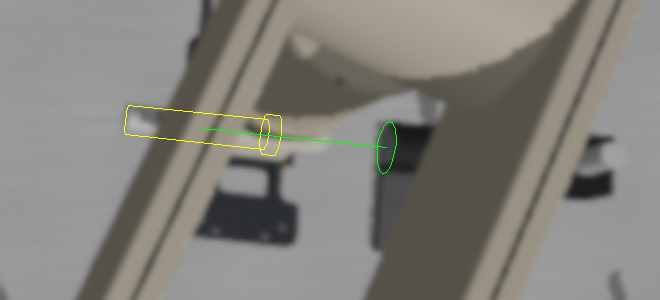

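Call:
arm_command(increments=[[[0,0,0],[0,0,0],1],[[0,0,0],[0,0,0],1],[[0,0,0],[0,0,0],1],[[0,0,0],[0,0,0],1],[[0,0,0],[0,0,0],1],[[0,0,0],[0,0,0],1]])

```text
time_s: 15.77
tcp_pos: [538.6, -212.0, 178.1]
tool_rot: [-0.457, 0.54, -0.524, 0.475]
ft_force: [-0.3, -0.4, -3.3]
finger_gap: 0.226
```

```bash
python3 chk.py 13 521 -344.2 222.6 -1.7034; python3 zm.py 13 538.9 -210.4 222.6 -97.6 0; python3 -c "
from station import sensors;print(abs(sensors.sense()['dq']).max())"
```

```text
15.7667 [ 538.64 -211.95  178.06] 0.22592521990418593 [-0.3  -0.38 -3.29]
[[-0.13  0.01  0.99]
 [-0.99  0.03 -0.13]
 [-0.03 -1.    0.  ]]
pillar c [ 538.95 -209.4   222.97] yaw -97.55404375221151 el 0.04438229981334141
0.002986277800233957
```

View pics/zm13.png

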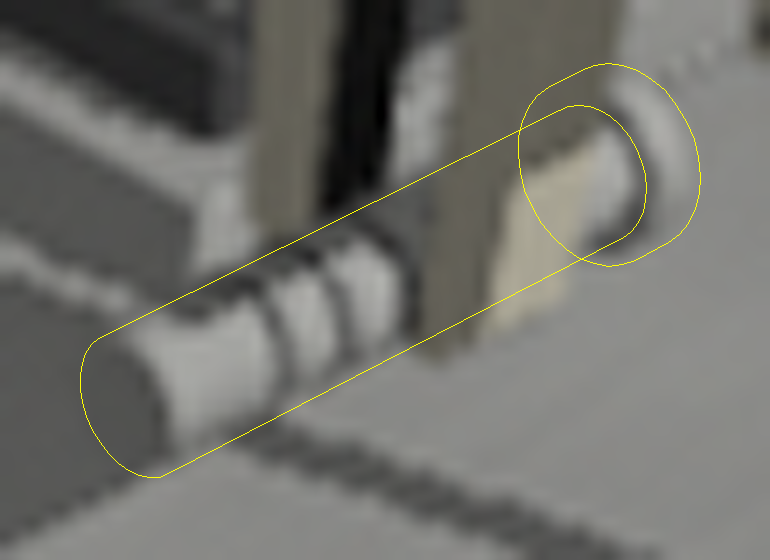

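View pics/side13.png

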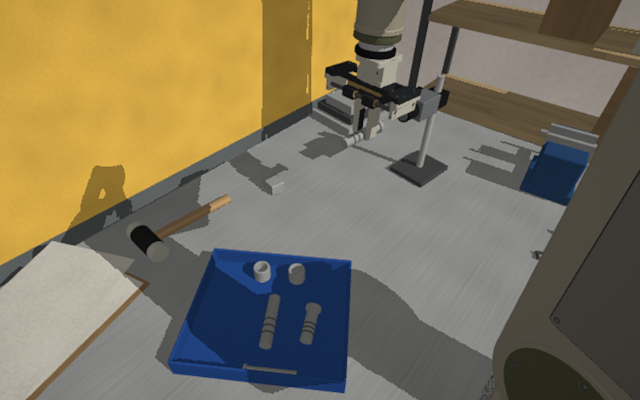

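```bash
python3 -c "
from station import ctrl;print(ctrl.close_job())"
```

```text
the job is handed in; nothing more can be done
None
```

I picked the long collared pillar out of the tray and handed the job in at about 15.8 s. The pillar was held in the air in front of the inspection camera, gripped at 50 N.

**Last checks**
- **Collar position:** the robot readings put the middle of the collar face about 1 mm from my estimated focus point. The pillar outline drawn at the target pose matched the side picture to well under a pixel. I estimate the lens position itself to only about ±1.5–2 mm.
- **Direction:** the pillar was level to about 0.1° and heading −97.55° against the estimated lens axis at −97.6°. Different features of the camera and its foot gave an axis heading between −96.6° and −98.1°.
- **Hold:** the jaw opening stayed at about 21 mm on the 22 mm shank, the wrist force of about 3.3 N matched the pillar's weight, and the joint speeds were nearly zero.
- **Other parts:** the last side picture shows the other five still in the tray, with nothing else touched.

**What disagreed**
- **Finger height:** the reported TCP height was about 33 mm lower than the fingertips in the pictures. My first test closing, at a reported 9 mm, went above the pillar and caught nothing. I then lowered in small steps to a reported −27 mm, watching the force, and took the pillar there. The final height comes from the pillar's known height in the tray, plus the pictures.
- **Top camera:** the arm hid the collar end from the top camera in the final pose, so that view confirmed only the tail end, to about a pixel.

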